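# Feed the sample one turn and record

## Robot

A 7-joint arm with a two-finger parallel gripper is mounted at the origin on the work surface. World frame = base frame: x ahead of the robot, y to its left, z up, the work surface at z = 0. Lengths are in m, angles in rad, forces in N, time in s.
With the tool pointing down it reaches from about 0.425 to 0.875 m from the base axis. Payload 8.4 kg.
Tool frame: the origin (TCP) lies midway between the tips of the shut fingers; the grasp point (between the pads) lies 19 mm behind it (robot.grip_depth is the distance from the TCP to the grasp point, in m); z points along the fingers, y is the direction in which the jaws open and shut (so a half turn about z gives the same grasp; the last joint's range is limited). The gripper opens to 85 mm and grips with 20 to 120 N. Pads are 22 mm wide; open, the fingers measure 114 mm over their backs; the gripper's body (76 mm by 85 mm) begins 54 mm behind the grasp point. The pads swing forward as they close: fully open they stand 13 mm farther back than shut.
Start: joints at [1.043, 0.333, 0.04, 1.465, -0.013, 1.343, -0.059], TCP at [0.27, -0.591, 0.197] pointing down, gripper open.
Joint ranges: [-2.58, 2.58], [-0.38, 2.09], [-1.3, 1.39], [0.25, 2.4], [-1.5, 4.64], [0.08, 2.09], [-2.65, 2.65]. Speed limits (rad/s): [2.22, 2.22, 2.79, 2.79, 3.14, 3.14, 3.14].

## Interface

Orientations are given as a unit quaternion [x, y, z, w].
In Python, from cell import robot gives the robot as it stands.
- The arm moves only by the tool apply_moves, never from a script. Its argument "increments" is a list of rows, each a list of 7 numbers: the shift along the tool's x, y, z in cm, then the turn, a rotation vector about the tool's x, y, z in rad, then the finger opening in cm, from 0 to 8.54. A call has exactly 8 rows; each row is the pose to reach, as a shift and turn from the pose commanded when the call began, along the tool's axes at that moment; what a row does not reach only later rows make up. A row lasts 1/12 s, in which the tool goes at most 41.7 mm and 7.16 degrees, less where a joint would pass 70% of its speed; a pose out of reach is approached as far as the arm can. A call with a gripper value outside its range is refused whole. The fingers move at their own pace and stop on an object; "newtons" is the grip in N (left out, the last holds). Time passes only in rows, so rows that repeat a pose let the fingers close, or fill a call up. It gives the time, the measured TCP pose, the force and the opening at its end, in the units of the state.
- robot.sense(): the state, without advancing time (a new reading comes with each control period).
- robot.read_camera(name): name is "scene" or "top"; returns the picture (384x512x3 uint8, red, green, blue); there is no depth.
- robot.get_calibration(name): a dict with "fx", "fy", "cx", "cy" (pixels), "k1" (the pictures are not rectified: a ray, as slopes to the right and down, at radius r is drawn at 1 + k1 r^2 times it, then the intrinsics apply), "rvec" (rotation vector, rad) and "tvec" (3), from world to camera coordinates, as OpenCV has them. Camera axes: x right, y down, z forward; pixel columns grow to the right and rows downward; lengths in m; the calibration is good to about 2 mm. A picture is of the moment at which its call begins. get_calibration takes no time and is no camera call.
- robot.hand_in(): hands the job in, once; it reports no verdict.
Trained networks look in the newest picture that a camera, given by its name, has taken for a name from the list of things; names that differ only in an ending like _2 or _b are one class to them, and where a whole thing is asked for, a point or a joint stands for the part that bears it (a point fixed in the world has none). Each returns a list of dicts, best first, with "score" (0 to 1); they miss things now and then, are a little off and sometimes report something else, mostly with a low value. They report only what shows in the picture. A call takes as long as a camera call. They do not tell look-alikes from the thing itself.
- robot.look_for(camera, label): "at" ([column, row] in pixels, amid what is visible of it).
- robot.cut_out(camera, label): "pixels" (384x512 bool, what is visible of it) and "at" ([column, row] in pixels, amid what is visible of it).
The state is a dict: "time": time; "joints": joint angles; "dq": joint speeds; "tau": joint torques, N m; "ee_pos": TCP position; "orientation": TCP orientation; "ft_force": force on the tool from outside, world axes, zero at the start; "moment": the same for the moment, N m; "finger_gap": finger opening in m.
Only numpy, scipy, OpenCV 4.12 (cv2) and the standard library are available. Lean on these libraries where they do the work, as an engineer would, in place of code of your own. Each camera call takes 0.05 s, during which the arm holds its last target.

## Task

With the fingers shut, push the tester's hand wheel round by its upright handle, clockwise seen from above, through exactly one full turn, so that the handle stops where it began: only push, do not grip the handle, wind backwards or run past. Then press the push button on the small record box fully down, let go of it and move clear. The sample jar may be moved only by the tester's own pusher: do not touch or lift it, and leave everything else where it stands.

Things in the scene. Friction and masses are not known exactly. Their poses are not given: they have to be found in the camera images.
- tester: Fixed low grey bench tester, 250 x 370 mm, aluminium deck 90 mm above the table. Origin at the centre of its underside; x points across it away from the robot's side, y to the left, z up. On its right half (x -20, y -85 mm) stands the hand wheel; on its left half (y +100 mm) a pusher block feeds the sample jar towards +x to a load plate.
- wheel (a joint): Turn of the hand wheel in rad: 0 at the start, grows clockwise seen from above, one full turn is 6.283. It turns freely both ways (no stop near one turn), needs about 0.22 N m (some 3 N at the handle) and stays where it is left. One turn moves the pusher 25 mm along the tester's +x.
- wheel_axis (a point): A point on the wheel's vertical axis, 55 mm above the wheel's underside, level with the middle of the handle. The black-rimmed wheel is 156 mm over its rim and has three spokes; the rim's top is 22 mm above the wheel's underside, 33 mm below this point.
- wheel_handle (a point): The middle of the wheel's only handle: an upright bare-metal cylinder 22 mm in diameter, 58 mm tall, rigid on the rim at the end of one spoke, 70 mm from the wheel axis; its top is 29 mm above this point. The handle starts anywhere round the circle.
- record (a joint): Travel of the record push button in m: 0 up, 0.006 fully down; it springs back. About 5 N holds it fully down.
- record_top (a point): The centre of the top face of the record button, a round flat button 36 mm in diameter on top of a fixed small grey box 100 x 85 x 45 mm. It is pressed straight down. An alike box across the table bears a turning dial instead.
- dial (a joint): The dial (a round knob with a bar grip) on the other small box, rad: 0 at the start; leave it alone.
- sample_center (a point): The middle (half-way up) of the sample jar, white, 44 mm in diameter and 55 mm tall, loose on the tester's deck in front of the pusher (starts 4 to 14 mm from it); the pusher shoves it along as the wheel turns and leaves it a few mm short of the load plate.
- spare_center (a point): Middle of a spare white jar (44 mm diameter, 55 mm tall) loose at the far edge of the deck, between wheel and load plate; leave alone.
- weight_mid (a point): Middle of a steel weight, a 28 mm diameter, 30 mm tall cylinder, loose on the far right corner of the deck, lower than the wheel's rim; leave alone.
- spare2_center (a point): Middle of a spare white jar (44 mm diameter, 55 mm tall) on the table beside the tester, to the left; leave alone.
- wrench_mid (a point): A point 5 mm above the origin of a 150 mm wrench lying on the table beside the tester, to the right; leave alone.
- cup_mid (a point): Middle of an open grey cup, 72 mm diameter, 80 mm tall, on the table; leave alone.
- gauge_mid (a point): Middle of a dark steel gauge block 50 x 75 x 25 mm on the table; leave alone.
Not all that is in view belongs to the job. Leave any black or red look-alike of the part that bears sample_center alone.

How it is judged:
By the outcome, as a careful person would: the job done as asked, in the order asked, and still so for the second after the job is handed in, with the robot touching nothing.
It also fails if it takes over 69 s, if anything falls off the work surface, if the arm or the gripper's body presses on something with over 40 N, if the wrist force passes 120 N, or if a joint passes its speed limit or range.

## Working session

There is one attempt and no reset: what is moved stays moved. The work goes in short steps, Python scripts to look and compute and a tool call to move; the robot and the scene stay as the last step left them, time stands still between calls to the robot, and variables do not carry over. Pictures are saved under pics/ and viewed, and the job is handed in when it is done.

Besides the shell and the picture viewer there is one more tool, called after ">>>" by a JSON object that holds its "op" and its "data", one argument or row to a line. apply_moves: Moves the arm, as the interface text tells. Its arguments: {"type":"object","properties":{"increments":{"type":"array","items":{"type":"array","items":{"type":"number"}}},"newtons":{"type":"number"}},"required":["increments"]}

```bash
ls; mkdir -p pics
python3 - <<'E'
from cell import robot
import cv2
s=robot.sense()
print({k:s[k] for k in ('time','ee_pos','orientation','ft_force','finger_gap')})
for n in ('scene','top'):
    im=robot.read_camera(n); cv2.imwrite(f'pics/{n}0.png',im[:,:,::-1])
    print(n,robot.get_calibration(n))
E
```

```text
pics
{'time': 0.0, 'ee_pos': array([ 0.26999679, -0.5907126 ,  0.19578933]), 'orientation': array([ 9.77104167e-01,  2.12759886e-01, -2.55641209e-04, -7.82569368e-04]), 'ft_force': array([ 0.03556035, -0.483484  , -0.33306531]), 'finger_gap': 0.08529303826552057}
scene {'fx': 407.3865154899133, 'fy': 407.3865154899133, 'cx': 260.25621640593465, 'cy': 192.73930670161099, 'k1': -0.10647039321161575, 'rvec': array([ 1.71231238,  2.0773489 , -0.6112251 ]), 'tvec': array([ 0.12799924, -0.39223468,  1.55323906])}
top {'fx': 377.3371234637963, 'fy': 377.3371234637963, 'cx': 252.58691294405529, 'cy': 190.53475224464063, 'k1': -0.12842641707433655, 'rvec': array([ 2.13125698, -2.06201334,  0.25076803]), 'tvec': array([-0.0425516 ,  0.5924463 ,  0.87781869])}
```

View pics/scene0.png

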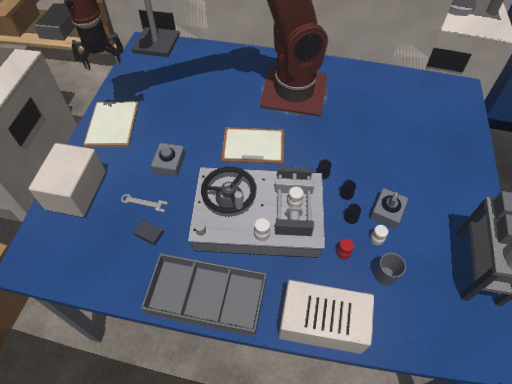

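View pics/top0.png

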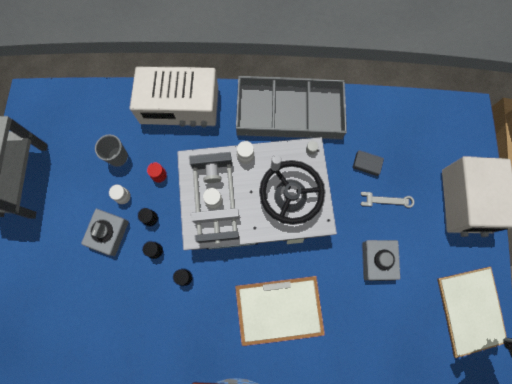

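The scene view shows the tester at (258,210) with the wheel at (228,190). The top view shows the wheel at (292,193), what looks like a metal handle near (277,160), the record box at (382,260) and the dial box at (103,232). Next I'll measure these.

```bash
cat > h.py <<'E'
import numpy as np, cv2
from cell import robot
def ray(n,px):
    c=robot.get_calibration(n); R=cv2.Rodrigues(c['rvec'])[0]; t=c['tvec']
    d=np.array([(px[0]-c['cx'])/c['fx'],(px[1]-c['cy'])/c['fy']]); u=d.copy()
    for _ in range(30): u=d/(1+c['k1']*(u@u))
    return -R.T@t, R.T@np.array([u[0],u[1],1])
def onz(n,px,z):
    o,d=ray(n,px); return o+d*(z-o[2])/d[2]
def tri(pa,pb):
    A=np.zeros((3,3));b=np.zeros(3)
    for n,p in (('scene',pa),('top',pb)):
        o,d=ray(n,p); d=d/np.linalg.norm(d); P=np.eye(3)-np.outer(d,d); A+=P;b+=P@o
    x=np.linalg.solve(A,b)
    res=[np.linalg.norm(np.cross(x-o,d/np.linalg.norm(d))) for o,d in (ray('scene',pa),ray('top',pb))]
    return x,res
def proj(n,X):
    c=robot.get_calibration(n); R=cv2.Rodrigues(c['rvec'])[0]
    p=R@np.asarray(X,float)+c['tvec']; u=p[:2]/p[2]; u=u*(1+c['k1']*(u@u))
    return np.array([c['fx']*u[0]+c['cx'],c['fy']*u[1]+c['cy']])
E
python3 - <<'E'
from h import *
np.set_printoptions(precision=4,suppress=True)
for l in ('wheel_handle','wheel_axis','record_top','sample_center','dial','spare_center'):
    r={}
    for n in ('scene','top'):
        o=robot.look_for(n,l); r[n]=o
        print(l,n,[(np.round(a['at'],1),round(a['score'],2)) for a in o[:4]])
    try: print(tri(r['scene'][0]['at'],r['top'][0]['at']))
    except Exception as e: print(e)
for n in ('scene','top'):
    im=cv2.imread(f'pics/{n}0.png')
    x,y=(180,150) if n=='scene' else (230,120)
    cv2.imwrite(f'pics/{n}0c.png',cv2.resize(im[y:y+120,x:x+ 160],None,fx=5,fy=5,interpolation=cv2.INTER_CUBIC))
E
```

```text
wheel_handle scene [(array([234.6, 191.1]), 0.63)]
wheel_handle top [(array([287. , 190.2]), 0.94), (array([384.1, 256.6]), 0.38)]
(array([ 0.5818, -0.0994,  0.1313]), [np.float64(0.0045780848414967365), np.float64(0.004578084841496771)])
wheel_axis scene [(array([230.6, 190. ]), 0.96)]
wheel_axis top [(array([287.7, 192.1]), 0.92)]
(array([ 0.5786, -0.1064,  0.1287]), [np.float64(0.0005714279778486113), np.float64(0.0005714279778485905)])
record_top scene [(array([169.2, 149.5]), 0.49)]
record_top top [(array([388.9, 261.1]), 0.66)]
(array([ 0.4256, -0.3555,  0.07  ]), [np.float64(0.008269810602938183), np.float64(0.008269810602938304)])
sample_center scene [(array([346.9, 189.3]), 0.72), (array([353.8, 212.4]), 0.68), (array([343. , 248.3]), 0.61), (array([296.9, 194.4]), 0.52)]
sample_center top [(array([158.9, 169.7]), 0.86), (array([155. , 249.4]), 0.76), (array([209.8, 198.1]), 0.67), (array([145.6, 217.8]), 0.6)]
(array([0.5916, 0.1874, 0.2357]), [np.float64(0.01185851120875407), np.float64(0.011858511208754129)])
dial scene [(array([393.6, 198.2]), 0.55)]
dial top []
list index out of range
spare_center scene [(array([262.4, 229.1]), 0.59)]
spare_center top [(array([242.6, 151.6]), 0.8)]
(array([0.6785, 0.0035, 0.1202]), [np.float64(0.000999850535875026), np.float64(0.0009998505358749955)])
```

View pics/scene0c.png

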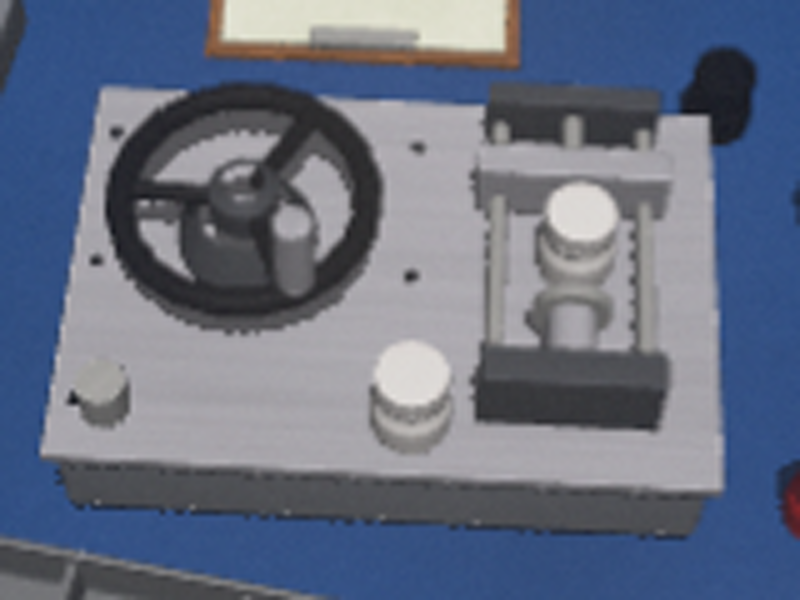

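View pics/top0c.png

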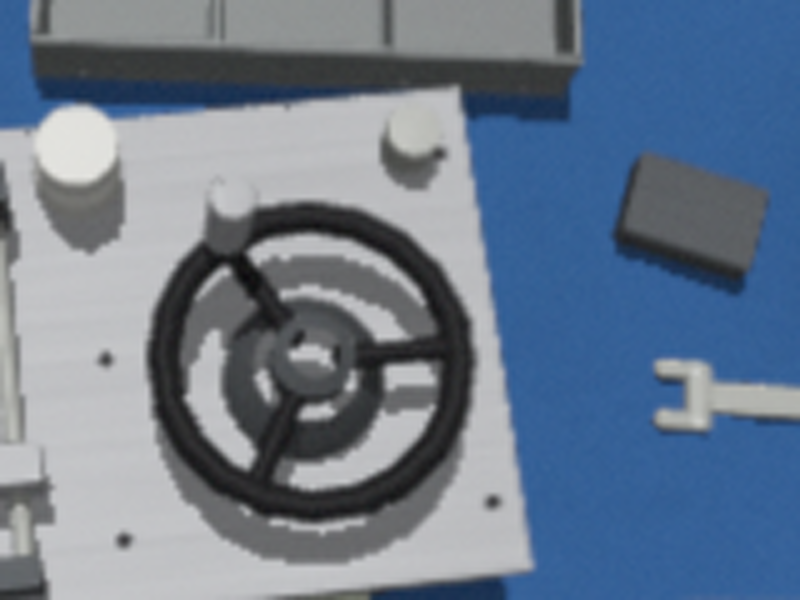

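```bash
cat > m1.py <<'E'
from h import *
from scipy.optimize import least_squares
np.set_printoptions(precision=4,suppress=True)
H,res=tri((180+294.5/5-.4,150+222/5-.4),(230+234/5-.4,120+194/5-.4)); print('handle top',H,res)
obs={}
for n,(x0,y0,x1,y1) in {'scene':(196,164,260,220),'top':(256,155,330,230)}.items():
    im=cv2.imread(f'pics/{n}0.png').astype(int)[y0:y1,x0:x1]
    m=(im.max(2)<75).astype(np.uint8)
    k,lab,st,_=cv2.connectedComponentsWithStats(m)
    i=1+np.argmax(st[1:,4]); cs,_=cv2.findContours((lab==i).astype(np.uint8),cv2.RETR_EXTERNAL,cv2.CHAIN_APPROX_NONE)
    c=max(cs,key=len)[:,0]; h=cv2.convexHull(c)[:,0]+np.array([x0,y0]); obs[n]=h.astype(float)
    print(n,len(h),h.min(0),h.max(0))
a=np.linspace(0,2*np.pi,361)
def f(p,r=None):
    out=[]
    for n in obs:
        # silhouette: torus with tube .011 at major R: approx circle radius .078-.. 
        P=[]
        for t in (-1,0,1):
            z=p[2]+t*.008; rr=.067+.011*np.sqrt(1-(t*.008/.011)**2)
            P.append(np.array([proj(n,(p[0]+rr*np.cos(q),p[1]+rr*np.sin(q),z)) for q in a[::4]]))
        hull=cv2.convexHull(np.concatenate(P).astype(np.float32))
        out+= [cv2.pointPolygonTest(hull,(float(q[0]),float(q[1])),True)-0.3 for q in obs[n]]
    return np.array(out)
s=least_squares(f,[H[0]-.06,H[1]-.02,H[2]-.073],loss='soft_l1',f_scale=.5,diff_step=1e-3)
print('rim mid centre',s.x,'resid',f(s.x))
d=H-s.x; print('radius',np.hypot(d[0],d[1]),'dz (73 expected)',d[2],'angle',np.degrees(np.arctan2(d[1],d[0])))
E
python3 m1.py
```

```text
handle top [ 0.6354 -0.0714  0.2042] [np.float64(0.0018093692945029963), np.float64(0.001809369294503027)]
scene 28 [201 167] [255 213]
top 29 [260 161] [324 223]Traceback (most recent call last):
  File "m1.py", line 25, in <module>
    s=least_squares(f,[H[0]-.06,H[1]-.02,H[2]-.073],loss='soft_l1',f_scale=.5,diff_step=1e-3)
    return func(*args, **kwargs)
    result = trf(vector_fun.fun, vector_fun.jac, x0, f0, J0, lb, ub, ftol, xtol,
                 gtol, max_nfev, x_scale, loss_function, tr_solver,
                 tr_options.copy(), verbose, callback=callback_wrapped)
    return trf_no_bounds(
        fun, jac, x0, f0, J0, ftol, xtol, gtol, max_nfev, x_scale,
        loss_function, tr_solver, tr_options, verbose, callback=callback)
    f_new = fun(x_new)
    self._update_fun()
    ~~~~~~~~~~~~~~~~^^
    self.f = self.fun_wrapped(xp_copy(self.x))
             ~~~~~~~~~~~~~~~~^^^^^^^^^^^^^^^^^
    return np.atleast_1d(self.fun(x))
                         ~~~~~~~~^^^
    return self.f(x, *self.args, **self.kwargs)
           ~~~~~~^^^^^^^^^^^^^^^^^^^^^^^^^^^^^^
  File "m1.py", line 21, in f
    P.append(np.array([proj(n,(p[0]+rr*np.cos(q),p[1]+rr*np.sin(q),z)) for q in a[::4]]))
                       ~~~~^^^^^^^^^^^^^^^^^^^^^^^^^^^^^^^^^^^^^^^^^^^
  File "h.py", line 18, in proj
    c=robot.get_calibration(n); R=cv2.Rodrigues(c['rvec'])[0]
ValueError: time passes only in moves, steps and waits
```

```bash
sed -i 's/robot.get_calibration(n)/cal(n)/' h.py; sed -i '3i import functools\n@functools.lru_cache(None)\ndef cal(n): return robot.get_calibration(n)' h.py; python3 m1.py
```

```text
handle top [ 0.6354 -0.0714  0.2042] [np.float64(0.0018093692945029963), np.float64(0.001809369294503027)]
scene 28 [201 167] [255 213]
top 29 [260 161] [324 223]
rim mid centre [ 0.5791 -0.1147  0.131 ] resid [-0.2221 -0.3307 -0.1472 -0.091  -0.2455 -0.0342 -0.073   0.2279 -0.1528
 -0.3073 -0.5927 -0.2655  0.0201 -0.0228  0.0934  0.2634  0.2536  0.2675
  0.3612  0.3758  0.627   0.3382  0.4384  0.1134  0.0433  0.2296  0.2429
  0.0905  0.2449 -0.097   0.0851  0.0468 -0.0661  0.2212 -0.2268  0.1338
  0.3938  0.1979 -0.1464 -0.1767 -0.0256  0.1386  0.1963  1.0107  1.0834
  0.4083  0.2982  0.368   0.2944  0.5257  1.131   1.1128  0.7591  0.6699
  0.9935  0.1342  0.2215]
radius 0.07104505706540491 dz (73 expected) 0.07317260128686451 angle 37.530183924825835
```

Handle radius comes out at 71 mm (70 given) and its top sits 73.2 mm above the rim's mid-plane (73 expected), so the wheel fit is consistent. Next is the record box.

Run:
```python
import cv2,numpy as np
a=cv2.imread('pics/scene0.png');b=cv2.imread('pics/top0.png')
c=lambda im,x,y:cv2.resize(im[y:y+60,x:x+80],None,fx=5,fy=5,interpolation=cv2.INTER_CUBIC)
cv2.imwrite('pics/boxes.png',np.vstack([np.hstack([c(a,130,130),c(b,345,230)]),np.hstack([c(a,350,175),c(b,65,205)])]))
```

```text
(no output)
```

View pics/boxes.png

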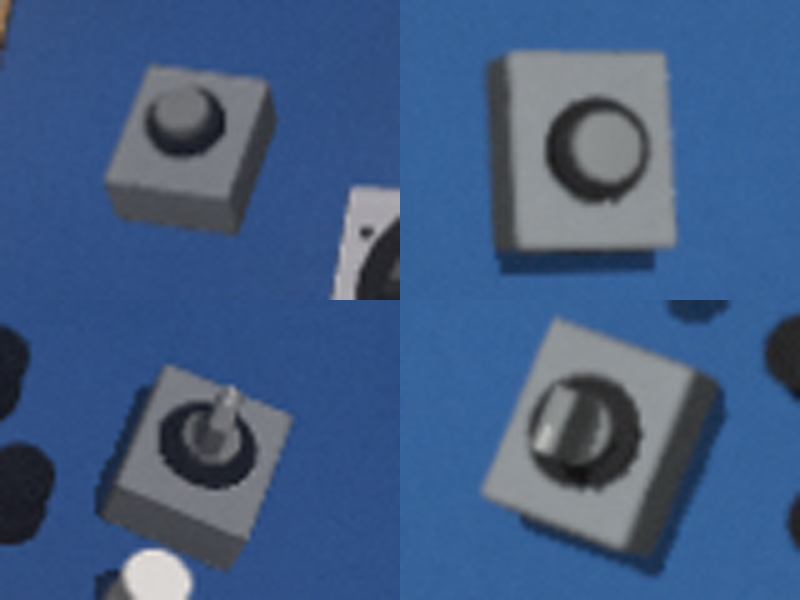

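The record box is the upper pair. Its button top face is at scene (166.4,151.2) and top (386.4,258.8). The other box bears the dial with its bar grip.

Run:
```python
from h import *
np.set_printoptions(precision=4,suppress=True)
print(tri((166.4,151.2),(386.4,258.8)))
for z in (.055,.06,.065): print(z,onz('scene',(166.4,151.2),z),onz('top',(386.4,258.8),z))
# tester orientation from top deck right edge corners, z=.09
A=onz('top',(230+462/5-.4,120+87/5-.4),.09);B=onz('top',(230+533/5-.4,120+570/5-.4),.09)
v=A-B; yaw=np.arctan2(v[1],v[0]); print(A,B,np.linalg.norm(v),np.degrees(yaw))
m=(A+B)/2; R=np.array([[np.cos(yaw),-np.sin(yaw)],[np.sin(yaw),np.cos(yaw)]])
print('wheel axis from tester',m[:2]+R@np.array([-.02,.1]))
s=robot.sense();print(s['time'])
from scipy.spatial.transform import Rotation as Ro
Q=Ro.from_quat(s['orientation']); print(Q.as_matrix())
ax=np.array([.579,-.1147]);th=np.radians(37.5)
F=ax+.07*np.array([np.cos(th),np.sin(th)])-.045*np.array([np.sin(th),-np.cos(th)])
T=np.array([*F,.27]); print(T,(T-s['ee_pos']),'tool shift cm',100*Q.inv().apply(T-s['ee_pos']))
```

```text
(array([ 0.4319, -0.3575,  0.0655]), [np.float64(0.002145483393357024), np.float64(0.0021454833933570103)])
0.055 [ 0.4244 -0.3597  0.055 ] [ 0.4328 -0.3635  0.055 ]
0.06 [ 0.4282 -0.3575  0.06  ] [ 0.4325 -0.3617  0.06  ]
0.065 [ 0.4319 -0.3554  0.065 ] [ 0.4321 -0.3599  0.065 ]
[ 0.7361 -0.1966  0.09  ] [ 0.4887 -0.2284  0.09  ] 0.24951230278723546 7.314730699861664
wheel axis from tester [ 0.5798 -0.1158]
0.7
[[ 0.9095  0.4157  0.    ]
 [ 0.4157 -0.9095  0.    ]
 [ 0.     -0.     -1.    ]]
[ 0.6071 -0.0364  0.27  ] [0.3369 0.5547 0.0733] tool shift cm [ 53.7044 -36.4476  -7.3245]
```

>>> {"op": "apply_moves", "data": {
  "increments": [
    [0, 0, -3, 0, 0, -0.05, 0],
    [0, 0, -6, 0, 0, -0.1, 0],
    [2, -1.4, -8, 0, 0, -0.15, 0],
    [5, -3.4, -8, 0, 0, -0.2, 0],
    [8, -5.4, -8, 0, 0, -0.225, 0],
    [11, -7.5, -8, 0, 0, -0.225, 0],
    [14, -9.5, -8, 0, 0, -0.225, 0],
    [17, -11.5, -8, 0, 0, -0.225, 0]
  ],
  "newtons": 60
}}

```text
time: 1.37
ee_pos: [0.3776, -0.4143, 0.277]
orientation: [0.947, 0.321, 0.0, 0.0]
ft_force: [1.9, -0.4, 0.3]
finger_gap: -0.0
```

```bash
cat > st.py <<'E'
from h import *
from scipy.spatial.transform import Rotation as Ro
np.set_printoptions(precision=4,suppress=True)
s=robot.sense();Q=Ro.from_quat(s['orientation']);M=Q.as_matrix()
ax=np.array([.5793,-.1152,.175])
print('t',s['time'],'pos',s['ee_pos'],'f_tool',Q.inv().apply(s['ft_force']),'gap',s['finger_gap'])
print('xdir',np.degrees(np.arctan2(M[1,0],M[0,0])),'ydir',np.degrees(np.arctan2(M[1,1],M[0,1])),'zt',M[:,2])
print('wheel frame tool mm',1000*Q.inv().apply(s['ee_pos']-ax), 'j',s['joints'])
E
python3 st.py
```

```text
t 1.3667 pos [ 0.3776 -0.4143  0.277 ] f_tool [ 1.2223  1.4633 -0.2623] gap -5.3293571030076564e-06
xdir 37.45226575631452 ydir -52.54773199662615 zt [ 0.0003 -0.0005 -1.    ]
wheel frame tool mm [-341.9774  114.8647 -101.8914] j [ 0.8516  0.1264 -0.1106  1.5554  0.0142  1.4601 -0.1769]
```

>>> {"op": "apply_moves", "data": {
  "increments": [
    [2.5, -1, 0, 0, 0, 0, 0],
    [5.5, -2.2, 0, 0, 0, 0, 0],
    [8.5, -3.4, 0, 0, 0, 0, 0],
    [11.5, -4.6, 0, 0, 0, 0, 0],
    [14.5, -5.8, 0, 0, 0, 0, 0],
    [17.5, -7, 0, 0, 0, 0, 0],
    [20.5, -8, 0, 0, 0, 0, 0],
    [23.5, -9.2, 0, 0, 0, 0, 0]
  ]
}}

```text
time: 2.03
ee_pos: [0.5083, -0.1987, 0.277]
orientation: [0.947, 0.321, 0.0, 0.0]
ft_force: [0.2, -0.8, 0.8]
finger_gap: 0.0002
```

>>> {"op": "apply_moves", "data": {
  "increments": [
    [3, -1.2, 0, 0, 0, 0, 0],
    [6, -2.4, 0, 0, 0, 0, 0],
    [9, -3.6, 0, 0, 0, 0, 0],
    [12, -4.8, 0, 0, 0, 0, 0],
    [14.5, -5.8, 0, 0, 0, 0, 0],
    [16.5, -6.5, 0, 0, 0, 0, 0],
    [17.7, -6.8, 0, 0, 0, 0, 0],
    [17.7, -6.8, 0, 0, 0, 0, 0]
  ]
}}

```text
time: 2.7
ee_pos: [0.6076, -0.0354, 0.2763]
orientation: [0.946, 0.323, 0.0, -0.001]
ft_force: [-0.2, -0.7, -0.4]
finger_gap: -0.0002
```

```bash
python3 st.py
python3 - <<'E'
from h import *
for n in ('scene','top'):
    im=robot.read_camera(n)
    x,y=(150,100) if n=='scene' else (210,100)
    cv2.imwrite(f'pics/{n}1.png',cv2.resize(im[y:y+150,x:x+200,::-1],None,fx=4,fy=4,interpolation=cv2.INTER_CUBIC))
E
```

```text
t 2.7 pos [ 0.6076 -0.0354  0.2763] f_tool [-0.5879  0.4061  0.4158] gap -0.00015331535101506622
xdir 37.672705875477426 ydir -52.32724498631724 zt [-0.0002  0.0014 -1.    ]
wheel frame tool mm [  71.2392  -45.9442 -101.2331] j [ 0.3425  0.2537 -0.441   1.4251  0.1063  1.4867 -1.0084]
```

View pics/scene1.png

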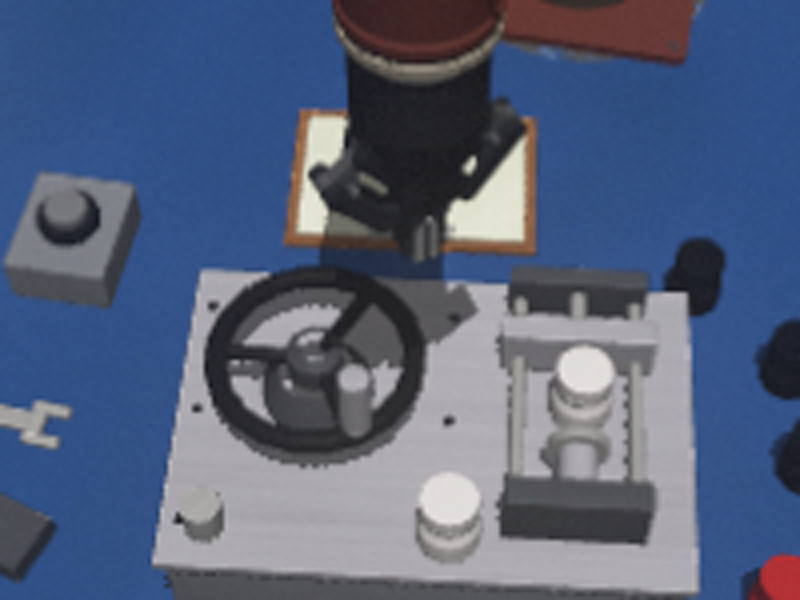

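View pics/top1.png

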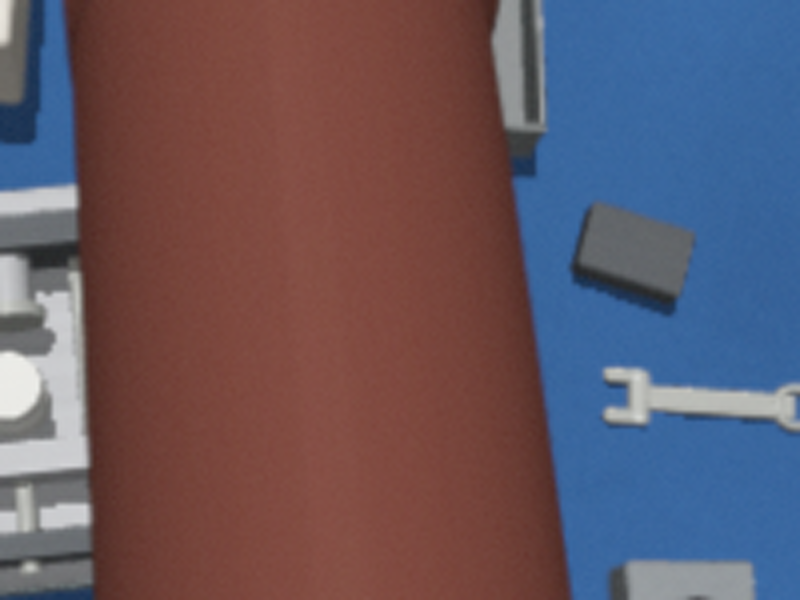

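The scene view shows the shut fingertips near (427,250) in the crop, with the handle at (355,400) not yet touched. The arm hides the wheel in the top view. Next I go down.

>>> {"op": "apply_moves", "data": {
  "increments": [
    [0, 0, 2, 0, 0, 0, 0],
    [0, 0, 4, 0, 0, 0, 0],
    [0, 0, 6, 0, 0, 0, 0],
    [0, 0, 8, 0, 0, 0, 0],
    [0, 0, 9.5, 0, 0, 0, 0],
    [0, 0, 10.4, 0, 0, 0, 0],
    [0, 0, 10.4, 0, 0, 0, 0],
    [0, 0, 10.4, 0, 0, 0, 0]
  ]
}}

```text
time: 3.47
ee_pos: [0.6066, -0.0394, 0.1732]
orientation: [0.947, 0.32, -0.0, 0.0]
ft_force: [-0.5, 0.9, 1.1]
finger_gap: 0.0
```

```bash
python3 st.py
python3 - <<'E'
from h import *
for n in ('scene',):
    im=robot.read_camera(n)
    x,y=(150,100)
    cv2.imwrite(f'pics/{n}2.png',cv2.resize(im[y:y+150,x:x+200,::-1],None,fx=4,fy=4,interpolation=cv2.INTER_CUBIC))
E
```

```text
t 3.4667 pos [ 0.6066 -0.0394  0.1732] f_tool [ 0.148  -1.0309 -1.1428] gap 2.1982992334773907e-05
xdir 37.37720002623816 ydir -52.62279600270217 zt [-0.     -0.0004 -1.    ]
wheel frame tool mm [ 67.6811 -43.6284   1.8058] j [ 0.3483  0.2951 -0.4361  1.5856  0.1286  1.2894 -1.0254]
```

View pics/scene2.png

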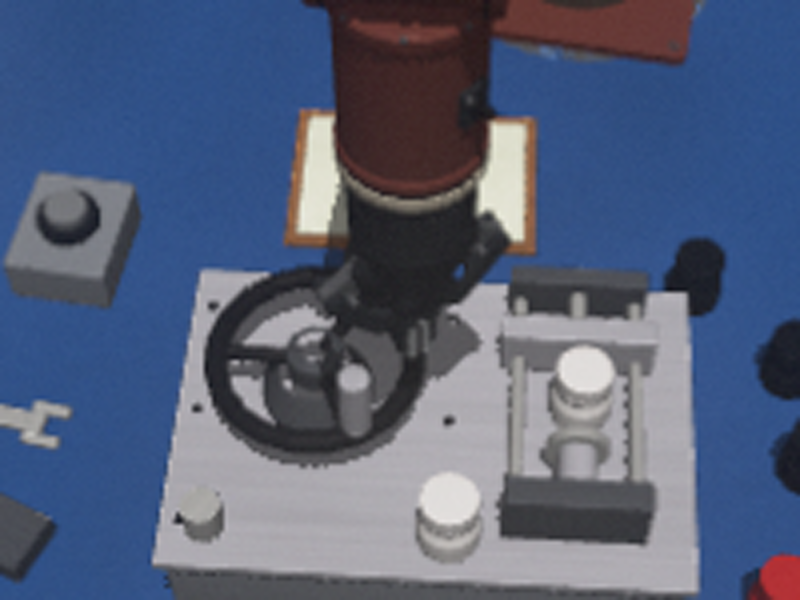

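>>> {"op": "apply_moves", "data": {
  "increments": [
    [0.15, 0.2, 0, 0, 0, 0, 0],
    [0.15, 0.4, 0, 0, 0, 0, 0],
    [0.15, 0.6, 0, 0, 0, 0, 0],
    [0.15, 0.8, 0, 0, 0, 0, 0],
    [0.15, 1.0, 0, 0, 0, 0, 0],
    [0.15, 1.1, 0, 0, 0, 0, 0],
    [0.15, 1.2, 0, 0, 0, 0, 0],
    [0.15, 1.2, 0, 0, 0, 0, 0]
  ]
}}

```text
time: 4.18
ee_pos: [0.6153, -0.0471, 0.1727]
orientation: [0.947, 0.321, -0.0, -0.0]
ft_force: [-1.4, -0.4, 0.9]
finger_gap: 0.0004
```

```bash
python3 st.py; python3 st.py|head -1
python3 - <<'E'
from h import *
for n in ('scene',):
    im=robot.read_camera(n)
    x,y=(190,140)
    cv2.imwrite(f'pics/{n}3.png',cv2.resize(im[y:y+90,x:x+120,::-1],None,fx=6,fy=6,interpolation=cv2.INTER_CUBIC))
E
python3 st.py
```

```text
t 4.1833 pos [ 0.6153 -0.0471  0.1727] f_tool [-1.3466 -0.4784 -0.9042] gap 0.0003551380523018942
xdir 37.445495267745756 ydir -52.55450509668994 zt [-0.0001  0.     -1.    ]
wheel frame tool mm [ 69.9912 -32.1248   2.3418] j [ 0.3515  0.3138 -0.4307  1.563   0.1343  1.2943 -1.0147]
t 4.1833 pos [ 0.6153 -0.0471  0.1727] f_tool [-1.3466 -0.4784 -0.9042] gap 0.0003551380523018942
t 4.2333 pos [ 0.6153 -0.047   0.1727] f_tool [-0.3357 -0.2735  0.2609] gap 0.00036380531104622174
xdir 37.45369598165811 ydir -52.54630462494274 zt [-0.0001  0.     -1.    ]
wheel frame tool mm [ 70.0259 -32.286    2.3403] j [ 0.3515  0.3137 -0.4309  1.5632  0.1343  1.2943 -1.0147]
```

View pics/scene3.png

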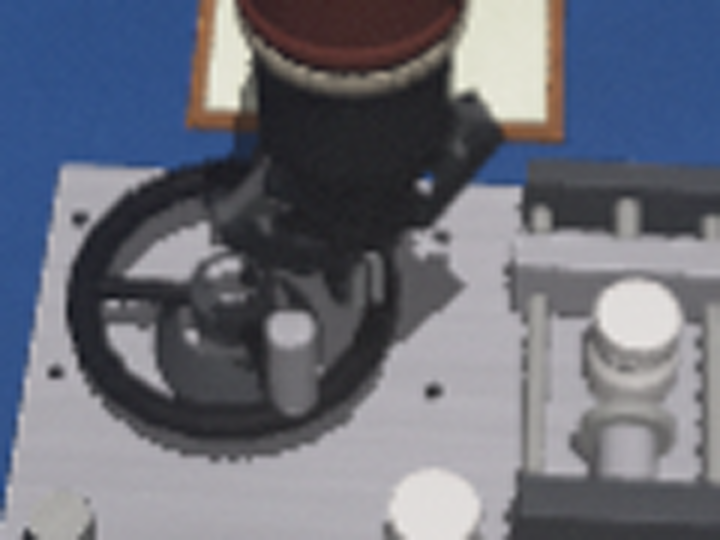

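>>> {"op": "apply_moves", "data": {
  "increments": [
    [0, 0.1, 0, 0, 0, 0, 0],
    [0, 0.2, 0, 0, 0, 0, 0],
    [0, 0.3, 0, 0, 0, 0, 0],
    [0, 0.4, 0, 0, 0, 0, 0],
    [0, 0.4, 0, 0, 0, 0, 0],
    [0, 0.4, 0, 0, 0, 0, 0],
    [0, 0.4, 0, 0, 0, 0, 0],
    [0, 0.4, 0, 0, 0, 0, 0]
  ]
}}

```text
time: 4.9
ee_pos: [0.6177, -0.05, 0.1727]
orientation: [0.947, 0.321, -0.0, -0.0]
ft_force: [-0.1, 0.8, 0.1]
finger_gap: 0.0002
```

```bash
python3 st.py
```

```text
t 4.9 pos [ 0.6177 -0.05    0.1727] f_tool [ 0.3897 -0.7391 -0.0598] gap 0.0001530105630687444
xdir 37.461903157736415 ydir -52.538096758476826 zt [-0.      0.0001 -1.    ]
wheel frame tool mm [ 70.1017 -28.4071   2.2764] j [ 0.3533  0.3187 -0.4289  1.5566  0.1357  1.296  -1.0104]
```

>>> {"op": "apply_moves", "data": {
  "increments": [
    [0, 0.05, 0, 0, 0, 0, 0],
    [0, 0.1, 0, 0, 0, 0, 0],
    [0, 0.15, 0, 0, 0, 0, 0],
    [0, 0.2, 0, 0, 0, 0, 0],
    [0, 0.2, 0, 0, 0, 0, 0],
    [0, 0.2, 0, 0, 0, 0, 0],
    [0, 0.2, 0, 0, 0, 0, 0],
    [0, 0.2, 0, 0, 0, 0, 0]
  ]
}}

```text
time: 5.57
ee_pos: [0.6189, -0.0516, 0.1727]
orientation: [0.947, 0.321, -0.0, -0.0]
ft_force: [-0.6, 0.1, -0.2]
finger_gap: 0.0003
```

```bash
python3 st.py
```

```text
t 5.5667 pos [ 0.6189 -0.0516  0.1727] f_tool [-0.3963 -0.4457  0.1503] gap 0.00027775146234159705
xdir 37.461375153521494 ydir -52.5386248329892 zt [-0.      0.0001 -1.    ]
wheel frame tool mm [ 70.0948 -26.3936   2.2873] j [ 0.3543  0.3213 -0.4279  1.5532  0.1365  1.2968 -1.0082]
```

>>> {"op": "apply_moves", "data": {
  "increments": [
    [0, 0.05, 0, 0, 0, 0, 0],
    [0, 0.1, 0, 0, 0, 0, 0],
    [0, 0.15, 0, 0, 0, 0, 0],
    [0, 0.2, 0, 0, 0, 0, 0],
    [0, 0.2, 0, 0, 0, 0, 0],
    [0, 0.2, 0, 0, 0, 0, 0],
    [0, 0.2, 0, 0, 0, 0, 0],
    [0, 0.2, 0, 0, 0, 0, 0]
  ]
}}

```text
time: 6.23
ee_pos: [0.6201, -0.0532, 0.1727]
orientation: [0.947, 0.321, -0.0, -0.0]
ft_force: [-0.2, -0.4, -0.9]
finger_gap: -0.0
```

```bash
python3 st.py
```

```text
t 6.2333 pos [ 0.6201 -0.0532  0.1727] f_tool [-0.4008  0.2489  0.9228] gap -9.312880191345026e-06
xdir 37.46212711419872 ydir -52.53787280239312 zt [-0.      0.0001 -1.    ]
wheel frame tool mm [ 70.1    -24.3769   2.2883] j [ 0.3553  0.324  -0.4269  1.5498  0.1372  1.2977 -1.006 ]
```

>>> {"op": "apply_moves", "data": {
  "increments": [
    [0, 0.05, 0, 0, 0, 0, 0],
    [0, 0.1, 0, 0, 0, 0, 0],
    [0, 0.15, 0, 0, 0, 0, 0],
    [0, 0.15, 0, 0, 0, 0, 0],
    [0, 0.15, 0, 0, 0, 0, 0],
    [0, 0.15, 0, 0, 0, 0, 0],
    [0, 0.15, 0, 0, 0, 0, 0],
    [0, 0.15, 0, 0, 0, 0, 0]
  ]
}}

```text
time: 6.9
ee_pos: [0.621, -0.0544, 0.1727]
orientation: [0.947, 0.321, 0.0, -0.0]
ft_force: [0.8, -0.3, 1.1]
finger_gap: 0.0
```

```bash
python3 st.py
```

```text
t 6.9 pos [ 0.621  -0.0544  0.1727] f_tool [ 0.4571  0.7752 -1.113 ] gap 2.1395970071115407e-05
xdir 37.456926790149566 ydir -52.543073148648396 zt [-0.      0.0001 -1.    ]
wheel frame tool mm [ 70.081  -22.8621   2.2615] j [ 0.3561  0.3259 -0.4261  1.5472  0.1378  1.2983 -1.0044]
```

>>> {"op": "apply_moves", "data": {
  "increments": [
    [0, 0.05, 0, 0, 0, 0, 0],
    [0, 0.1, 0, 0, 0, 0, 0],
    [0, 0.15, 0, 0, 0, 0, 0],
    [0, 0.15, 0, 0, 0, 0, 0],
    [0, 0.15, 0, 0, 0, 0, 0],
    [0, 0.15, 0, 0, 0, 0, 0],
    [0, 0.15, 0, 0, 0, 0, 0],
    [0, 0.15, 0, 0, 0, 0, 0]
  ]
}}

```text
time: 7.57
ee_pos: [0.6219, -0.0556, 0.1727]
orientation: [0.947, 0.321, -0.0, -0.0]
ft_force: [0.0, -0.6, -0.3]
finger_gap: 0.0002
```

```bash
python3 st.py;  python3 - <<'E'
from h import *
for n in ('scene',):
    im=robot.read_camera(n)
    cv2.imwrite('pics/scene4full.png',im[:,:,::-1])
    x,y=(190,140)
    cv2.imwrite(f'pics/{n}4.png',cv2.resize(im[y:y+90,x:x+120,::-1],None,fx=6,fy=6,interpolation=cv2.INTER_CUBIC))
E
```

```text
t 7.5667 pos [ 0.6219 -0.0556  0.1727] f_tool [-0.3115  0.4742  0.3413] gap 0.00023669237468701857
xdir 37.458963729962335 ydir -52.54103624822457 zt [-0.      0.0001 -1.    ]
wheel frame tool mm [ 70.0852 -21.3828   2.2536] j [ 0.3568  0.3279 -0.4254  1.5446  0.1383  1.299  -1.0028]
```

View pics/scene4.png

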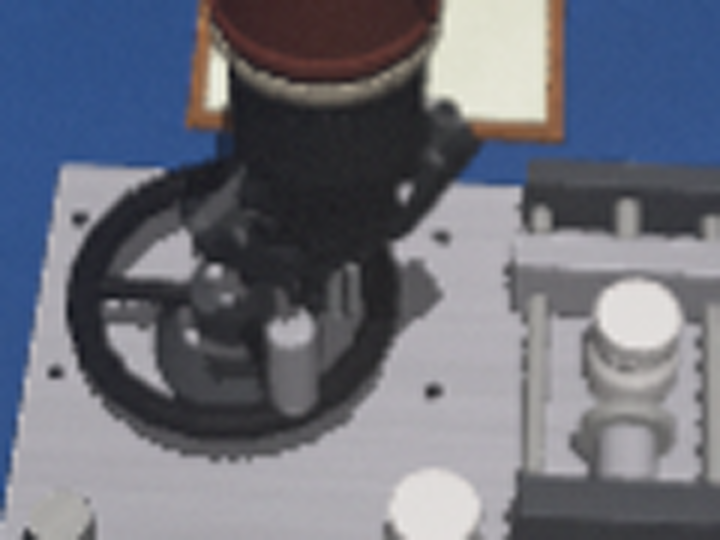

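>>> {"op": "apply_moves", "data": {
  "increments": [
    [0, 0.05, 0, 0, 0, 0, 0],
    [0, 0.1, 0, 0, 0, 0, 0],
    [0, 0.15, 0, 0, 0, 0, 0],
    [0, 0.2, 0, 0, 0, 0, 0],
    [0, 0.2, 0, 0, 0, 0, 0],
    [0, 0.2, 0, 0, 0, 0, 0],
    [0, 0.2, 0, 0, 0, 0, 0],
    [0, 0.2, 0, 0, 0, 0, 0]
  ]
}}

```text
time: 8.28
ee_pos: [0.6232, -0.0572, 0.1727]
orientation: [0.947, 0.321, 0.0, -0.0]
ft_force: [-0.3, 0.2, 0.1]
finger_gap: 0.0002
```

```bash
python3 st.py
```

```text
t 8.2833 pos [ 0.6232 -0.0572  0.1727] f_tool [-0.1095 -0.2839 -0.1077] gap 0.0002165193658847176
xdir 37.463151797711156 ydir -52.53684803837004 zt [-0.      0.0001 -1.    ]
wheel frame tool mm [ 70.1224 -19.397    2.2756] j [ 0.3577  0.3305 -0.4244  1.5412  0.1391  1.2999 -1.0006]
```

>>> {"op": "apply_moves", "data": {
  "increments": [
    [0, 0.05, 0, 0, 0, 0, 0],
    [0, 0.1, 0, 0, 0, 0, 0],
    [0, 0.1, 0, 0, 0, 0, 0],
    [0, 0.1, 0, 0, 0, 0, 0],
    [0, 0.1, 0, 0, 0, 0, 0],
    [0, 0.1, 0, 0, 0, 0, 0],
    [0, 0.1, 0, 0, 0, 0, 0],
    [0, 0.1, 0, 0, 0, 0, 0]
  ]
}}

```text
time: 8.95
ee_pos: [0.6238, -0.058, 0.1727]
orientation: [0.947, 0.321, 0.0, -0.0]
ft_force: [-0.2, -0.9, -0.3]
finger_gap: 0.0003
```

```bash
python3 st.py
```

```text
t 8.95 pos [ 0.6238 -0.058   0.1727] f_tool [-0.6373  0.5833  0.2947] gap 0.0003381270525293455
xdir 37.45958761587761 ydir -52.54041236948975 zt [ 0.  0. -1.]
wheel frame tool mm [ 70.0997 -18.3519   2.2578] j [ 0.3582  0.3318 -0.4239  1.5394  0.1395  1.3003 -0.9996]
```

>>> {"op": "apply_moves", "data": {
  "increments": [
    [0, 0.05, 0, 0, 0, 0, 0],
    [0, 0.1, 0, 0, 0, 0, 0],
    [0, 0.1, 0, 0, 0, 0, 0],
    [0, 0.1, 0, 0, 0, 0, 0],
    [0, 0.1, 0, 0, 0, 0, 0],
    [0, 0.1, 0, 0, 0, 0, 0],
    [0, 0.1, 0, 0, 0, 0, 0],
    [0, 0.1, 0, 0, 0, 0, 0]
  ]
}}

```text
time: 9.62
ee_pos: [0.6244, -0.0588, 0.1727]
orientation: [0.947, 0.321, -0.0, -0.0]
ft_force: [0.7, 0.6, -0.3]
finger_gap: -0.0001
```

```bash
python3 st.py|head -1
```

```text
t 9.6167 pos [ 0.6244 -0.0588  0.1727] f_tool [ 0.9075 -0.002   0.3138] gap -5.6198609034489195e-05
```

>>> {"op": "apply_moves", "data": {
  "increments": [
    [0, 0.05, 0, 0, 0, 0, 0],
    [0, 0.1, 0, 0, 0, 0, 0],
    [0, 0.1, 0, 0, 0, 0, 0],
    [0, 0.1, 0, 0, 0, 0, 0],
    [0, 0.1, 0, 0, 0, 0, 0],
    [0, 0.1, 0, 0, 0, 0, 0],
    [0, 0.1, 0, 0, 0, 0, 0],
    [0, 0.1, 0, 0, 0, 0, 0]
  ]
}}

```text
time: 10.28
ee_pos: [0.625, -0.0596, 0.1727]
orientation: [0.947, 0.321, 0.0, -0.0]
ft_force: [0.7, -0.2, -0.2]
finger_gap: 0.0001
```

```bash
python3 st.py|head -1;  python3 - <<'E'
from h import *
for n in ('scene',):
    im=robot.read_camera(n)
    cv2.imwrite('pics/scene5full.png',im[:,:,::-1])
    a=cv2.imread('pics/scene4full.png').astype(int)
    x,y=(190,140)
    cv2.imwrite(f'pics/{n}5.png',cv2.resize(im[y:y+90,x:x+120,::-1],None,fx=6,fy=6,interpolation=cv2.INTER_CUBIC))
E
```

```text
t 10.2833 pos [ 0.625  -0.0596  0.1727] f_tool [0.4175 0.5365 0.243 ] gap 0.00013476237697137186
```

View pics/scene5.png

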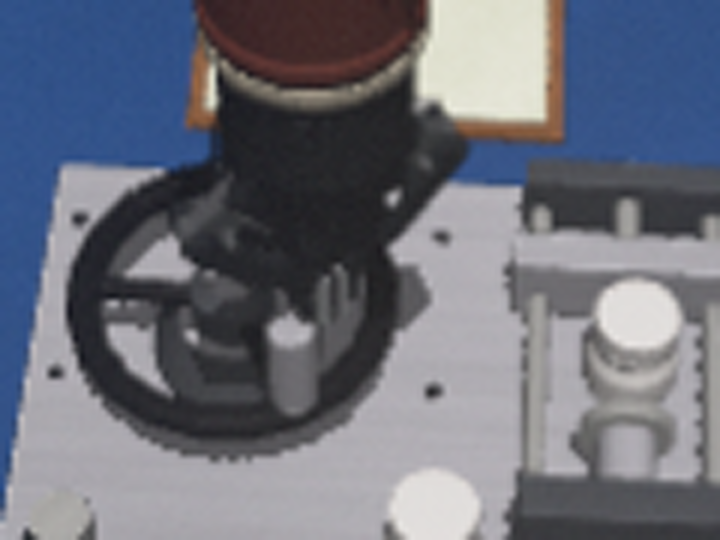

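>>> {"op": "apply_moves", "data": {
  "increments": [
    [0, 0.05, 0, 0, 0, 0, 0],
    [0, 0.1, 0, 0, 0, 0, 0],
    [0, 0.1, 0, 0, 0, 0, 0],
    [0, 0.1, 0, 0, 0, 0, 0],
    [0, 0.1, 0, 0, 0, 0, 0],
    [0, 0.1, 0, 0, 0, 0, 0],
    [0, 0.1, 0, 0, 0, 0, 0],
    [0, 0.1, 0, 0, 0, 0, 0]
  ]
}}

```text
time: 11.0
ee_pos: [0.6256, -0.0604, 0.1727]
orientation: [0.947, 0.321, 0.0, -0.0]
ft_force: [-0.4, -0.2, -0.5]
finger_gap: -0.0
```

```bash
python3 st.py|head -1
```

```text
t 11.0 pos [ 0.6256 -0.0604  0.1727] f_tool [-0.4068 -0.1037  0.4854] gap -4.973764311168102e-05
```

>>> {"op": "apply_moves", "data": {
  "increments": [
    [0, 0.05, 0, 0, 0, 0, 0],
    [0, 0.1, 0, 0, 0, 0, 0],
    [0, 0.1, 0, 0, 0, 0, 0],
    [0, 0.1, 0, 0, 0, 0, 0],
    [0, 0.1, 0, 0, 0, 0, 0],
    [0, 0.1, 0, 0, 0, 0, 0],
    [0, 0.1, 0, 0, 0, 0, 0],
    [0, 0.1, 0, 0, 0, 0, 0]
  ]
}}

```text
time: 11.67
ee_pos: [0.6262, -0.0612, 0.1727]
orientation: [0.947, 0.321, 0.0, -0.0]
ft_force: [0.1, 0.2, -0.7]
finger_gap: 0.0002
```

```bash
python3 st.py;  python3 - <<'E'
from h import *
for n in ('scene',):
    im=robot.read_camera(n)
    cv2.imwrite('pics/scene6full.png',im[:,:,::-1])
    x,y=(190,140)
    cv2.imwrite(f'pics/{n}6.png',cv2.resize(im[y:y+90,x:x+120,::-1],None,fx=6,fy=6,interpolation=cv2.INTER_CUBIC))
E
```

```text
t 11.6667 pos [ 0.6262 -0.0612  0.1727] f_tool [ 0.1698 -0.1261  0.7304] gap 0.00018636385677325035
xdir 37.45679051489781 ydir -52.543209381730605 zt [ 0.      0.0001 -1.    ]
wheel frame tool mm [ 70.0905 -14.3242   2.2782] j [ 0.3601  0.3372 -0.4219  1.5325  0.1409  1.3021 -0.9952]
```

View pics/scene6.png

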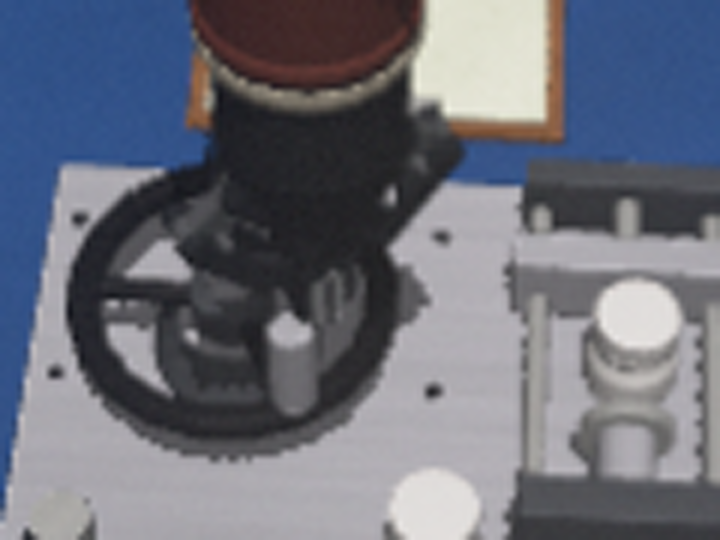

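Run:
```python
from h import *
im=cv2.imread('pics/scene6full.png')
S=8;x0,y0=215,170
v=cv2.resize(im[y0:y0+65,x0:x0+90],None,fx=S,fy=S,interpolation=cv2.INTER_CUBIC)
def P(X):
    p=proj('scene',X); return tuple(int(round(q)) for q in ((p[0]-x0+.5)*S-.5,(p[1]-y0+.5)*S-.5))
t=np.array([0.6262,-0.0612]); h=np.array([.6348,-.0726])
for X,c in (((*t,.1727),(0,0,255)),((*t,.204),(0,0,255)),((*h,.204),(0,255,0)),((*h,.146),(0,255,0)),((.5793,-.1152,.142),(255,255,0))):
    cv2.circle(v,P(X),4,c,-1)
for z,c in ((.204,(0,255,0)),(.146,(0,255,0))):
    for a in np.linspace(0,6.28,40): cv2.circle(v,P((h[0]+.011*np.cos(a),h[1]+.011*np.sin(a),z)),1,c,-1)
for a in np.linspace(0,6.28,120): cv2.circle(v,P((.5793+.078*np.cos(a),-.1152+.078*np.sin(a),.131)),1,(255,255,0),-1)
cv2.imwrite('pics/ov.png',v)
```

```text
(no output)
```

View pics/ov.png

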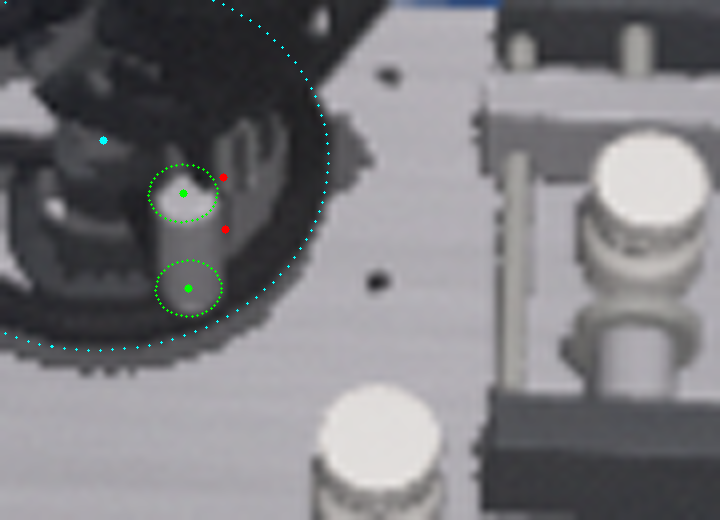

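>>> {"op": "apply_moves", "data": {
  "increments": [
    [0, 0.05, 0, 0, 0, 0, 0],
    [0, 0.1, 0, 0, 0, 0, 0],
    [0, 0.1, 0, 0, 0, 0, 0],
    [0, 0.1, 0, 0, 0, 0, 0],
    [0, 0.1, 0, 0, 0, 0, 0],
    [0, 0.1, 0, 0, 0, 0, 0],
    [0, 0.1, 0, 0, 0, 0, 0],
    [0, 0.1, 0, 0, 0, 0, 0]
  ]
}}

```text
time: 12.38
ee_pos: [0.6268, -0.062, 0.1727]
orientation: [0.947, 0.321, 0.0, -0.0]
ft_force: [-0.2, 0.1, -0.1]
finger_gap: 0.0002
```

```bash
python3 st.py|head -1
python3 - <<'E'
from h import *
print(onz('scene',(238.5,194),.204),onz('top',(276.4,158.4),.204))
E
```

```text
t 12.3833 pos [ 0.6268 -0.062   0.1727] f_tool [-0.0577 -0.1962  0.0608] gap 0.00020961102484414541
[ 0.63524411 -0.06960034  0.204     ] [ 0.63573911 -0.07320379  0.204     ]
```

>>> {"op": "apply_moves", "data": {
  "increments": [
    [0, 0.05, 0, 0, 0, 0, 0],
    [0, 0.1, 0, 0, 0, 0, 0],
    [0, 0.1, 0, 0, 0, 0, 0],
    [0, 0.1, 0, 0, 0, 0, 0],
    [0, 0.1, 0, 0, 0, 0, 0],
    [0, 0.1, 0, 0, 0, 0, 0],
    [0, 0.1, 0, 0, 0, 0, 0],
    [0, 0.1, 0, 0, 0, 0, 0]
  ]
}}

```text
time: 13.05
ee_pos: [0.6274, -0.0628, 0.1727]
orientation: [0.947, 0.321, 0.0, -0.0]
ft_force: [-0.1, 0.2, -0.1]
finger_gap: -0.0001
```

```bash
python3 st.py;  python3 - <<'E'
from h import *
for n in ('scene',):
    im=robot.read_camera(n)
    cv2.imwrite('pics/scene7full.png',im[:,:,::-1])
    x,y=(190,140)
    a=cv2.imread('pics/scene0.png')
    f=lambda q:cv2.resize(q[170:215,215:280],None,fx=6,fy=6,interpolation=cv2.INTER_CUBIC)
    cv2.imwrite(f'pics/{n}7.png',np.hstack([f(a),f(im[:,:,::-1])]))
E
```

```text
t 13.05 pos [ 0.6274 -0.0628  0.1727] f_tool [ 0.0712 -0.2326  0.1007] gap -0.00013032133784738223
xdir 37.45607051067388 ydir -52.54392940667684 zt [-0.      0.0001 -1.    ]
wheel frame tool mm [ 70.0889 -12.3624   2.2883] j [ 0.361   0.3399 -0.4209  1.529   0.1417  1.303  -0.9932]
```

View pics/scene7.png

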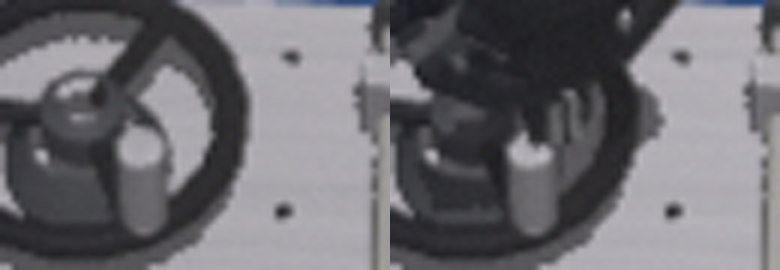

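>>> {"op": "apply_moves", "data": {
  "increments": [
    [0, 0.05, 0, 0, 0, 0, 0],
    [0, 0.1, 0, 0, 0, 0, 0],
    [0, 0.1, 0, 0, 0, 0, 0],
    [0, 0.1, 0, 0, 0, 0, 0],
    [0, 0.1, 0, 0, 0, 0, 0],
    [0, 0.1, 0, 0, 0, 0, 0],
    [0, 0.1, 0, 0, 0, 0, 0],
    [0, 0.1, 0, 0, 0, 0, 0]
  ]
}}

```text
time: 13.77
ee_pos: [0.628, -0.0636, 0.1727]
orientation: [0.947, 0.321, -0.0, -0.0]
ft_force: [-0.7, -0.6, 0.2]
finger_gap: -0.0002
```

```bash
python3 st.py|head -1
```

```text
t 13.7667 pos [ 0.628  -0.0636  0.1727] f_tool [-0.8904  0.0325 -0.2246] gap -0.00018751843797358285
```

>>> {"op": "apply_moves", "data": {
  "increments": [
    [0, 0.05, 0, 0, 0, 0, 0],
    [0, 0.1, 0, 0, 0, 0, 0],
    [0, 0.1, 0, 0, 0, 0, 0],
    [0, 0.1, 0, 0, 0, 0, 0],
    [0, 0.1, 0, 0, 0, 0, 0],
    [0, 0.1, 0, 0, 0, 0, 0],
    [0, 0.1, 0, 0, 0, 0, 0],
    [0, 0.1, 0, 0, 0, 0, 0]
  ]
}}

```text
time: 14.43
ee_pos: [0.6286, -0.0643, 0.1727]
orientation: [0.947, 0.321, -0.0, -0.0]
ft_force: [-0.7, 0.3, 0.0]
finger_gap: -0.0001
```

```bash
python3 st.py;  python3 - <<'E'
from h import *
for n in ('scene',):
    im=robot.read_camera(n)
    cv2.imwrite('pics/scene8full.png',im[:,:,::-1])
    a=cv2.imread('pics/scene0.png')
    f=lambda q:cv2.resize(q[170:215,225:265],None,fx=10,fy=10,interpolation=cv2.INTER_CUBIC)
    cv2.imwrite(f'pics/{n}8.png',np.hstack([f(a),f(im[:,:,::-1])]))
E
```

```text
t 14.4333 pos [ 0.6286 -0.0643  0.1727] f_tool [-0.3604 -0.6712 -0.0248] gap -0.00014203635390893095
xdir 37.45742307827455 ydir -52.542576870358076 zt [-0.      0.0001 -1.    ]
wheel frame tool mm [ 70.0757 -10.3726   2.2605] j [ 0.362   0.3425 -0.42    1.5255  0.1424  1.304  -0.991 ]
```

View pics/scene8.png

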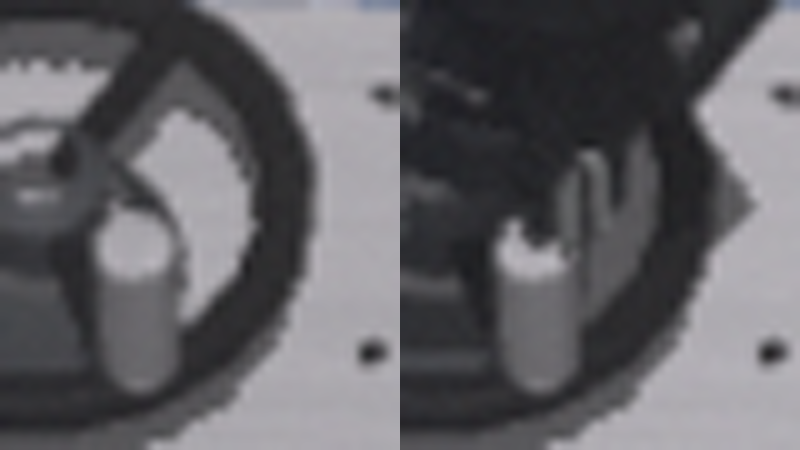

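Run:
```python
from h import *
xd=np.array([np.cos(np.radians(37.46)),np.sin(np.radians(37.46)),0]);yd=np.array([xd[1],-xd[0],0]);zd=np.array([0,0,-1.])
def ov(v,x0,y0,S,T):
    def P(X):
        p=proj('scene',X); return tuple(int(round(q)) for q in ((p[0]-x0+.5)*S-.5,(p[1]-y0+.5)*S-.5))
    for z in (0,-.02,-.04):
        c=[T+xd*a+yd*b+zd*z for a,b in ((.011,.0145),(.011,-.0145),(-.011,-.0145),(-.011,.0145))]
        cv2.polylines(v,[np.array([P(q) for q in c])],True,(0,255,255),1)
    cv2.circle(v,P(T),3,(0,0,255),-1); return v
a=ov(cv2.imread('pics/scene1.png'),150,100,4,np.array([.6076,-.0354,.2763]))[80:380,250:550]
b=ov(cv2.imread('pics/scene2.png'),150,100,4,np.array([.6066,-.0394,.1732]))[180:480,250:550]
c=cv2.imread('pics/scene8full.png')[145:220,210:285]; c=ov(cv2.resize(c,None,fx=4,fy=4,interpolation=cv2.INTER_CUBIC),210,145,4,np.array([.6286,-.0643,.1727]))
o=np.hstack([cv2.imread('pics/scene1.png')[80:380,250:550],a]);p=np.hstack([b,c])
cv2.imwrite('pics/ov2.png',np.vstack([o,p]))
```

```text
(no output)
```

View pics/ov2.png

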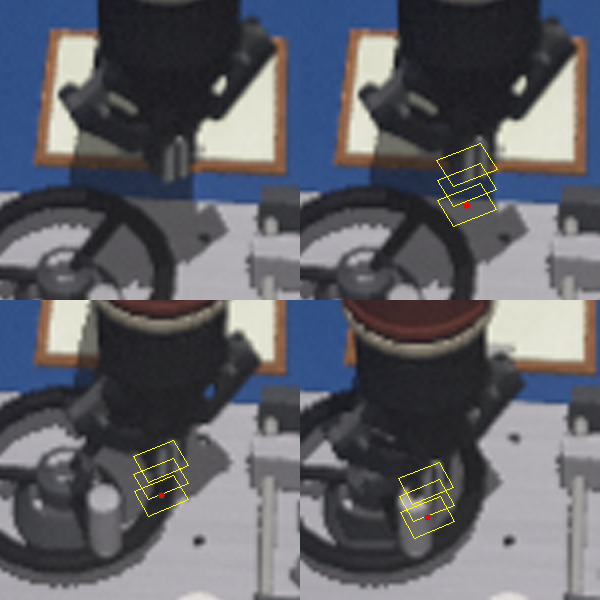

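Run:
```python
from h import *
im=cv2.imread('pics/scene0.png'); x0,y0,S=50,0,7
v=cv2.resize(im[y0:y0+80,x0:x0+100],None,fx=S,fy=S,interpolation=cv2.INTER_CUBIC)
yd=np.array([.4157,-.9095,0])
T=np.array([.26999,-.5907,.1958])
def P(X):
    p=proj('scene',X); return tuple(int(round(q)) for q in ((p[0]-x0+.5)*S-.5,(p[1]-y0+.5)*S-.5))
cv2.circle(v,P(T),4,(0,0,255),-1)
for s in (-1,1):
  for dz,c in ((0,(0,255,255)),(.013,(0,255,0))):
    cv2.circle(v,P(T+yd*s*.0427+[0,0,dz]),4,c,-1)
cv2.imwrite('pics/ov3.png',v)
print(proj('scene',(0,0,0)),proj('top',(0,0,0)))
```

```text
[293.57588732  90.63611504] [235.3712986 430.2279026]
```

View pics/ov3.png

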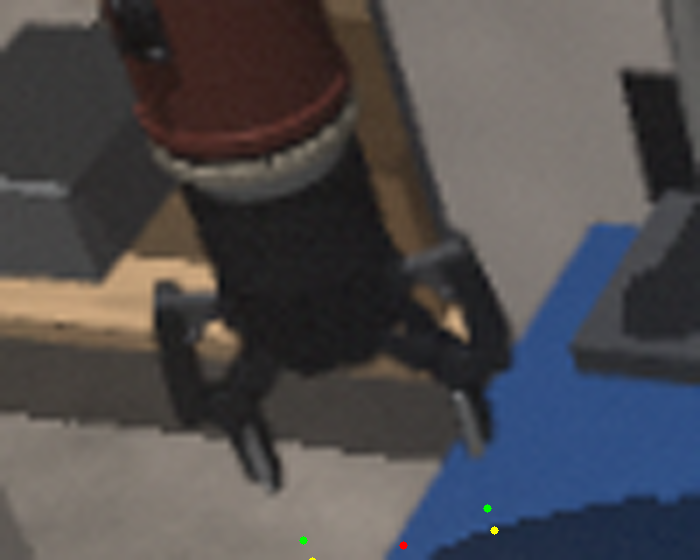

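Run:
```python
from h import *
np.set_printoptions(precision=3,suppress=True)
for n in ('scene','top'): print(n,ray(n,(256,192))[0])
T=np.array([.26999,-.5907,.1958])
for d in ((0,0,.03),(-.03,0,0),(0,.03,0)): print(d,7*(proj('scene',T+d)-proj('scene',T)))
T=np.array([.6076,-.0354,.2763])
for d in ((0,0,.03),(-.03,0,0),(0,.03,0)): print(d,4*(proj('scene',T+d)-proj('scene',T)))
```

```text
scene [1.191 0.079 1.077]
top [ 0.372 -0.025  0.992]
(0, 0, 0.03) [-18.095 -50.509]
(-0.03, 0, 0) [ 25.424 -41.731]
(0, 0.03, 0) [59.078  7.261]
(0, 0, 0.03) [  0.09  -30.038]
(-0.03, 0, 0) [  9.433 -38.048]
(0, 0.03, 0) [48.303  7.81 ]
```

The picture disagrees with the reported TCP. Both at the start and when hovering, the visible fingertips lie about 30 mm above the projected TCP, so the fingers are probably passing over the handle. I'll back off, lower 20 mm (still safe over the rim either way) and check.

>>> {"op": "apply_moves", "data": {
  "increments": [
    [0, -0.5, 0, 0, 0, 0, 0],
    [0, -1.1, 0, 0, 0, 0, 0],
    [0, -1.9, 0, 0, 0, 0, 0],
    [0, -2.5, 0, 0, 0, 0, 0],
    [0, -2.8, 0.5, 0, 0, 0, 0],
    [0, -2.8, 1.2, 0, 0, 0, 0],
    [0, -2.8, 2.0, 0, 0, 0, 0],
    [0, -2.8, 2.0, 0, 0, 0, 0]
  ]
}}

```text
time: 15.15
ee_pos: [0.6105, -0.0425, 0.1503]
orientation: [0.947, 0.321, -0.001, -0.0]
ft_force: [-0.1, 0.4, -0.7]
finger_gap: 0.0001
```

```bash
python3 st.py;  python3 - <<'E'
from h import *
for n in ('scene',):
    im=robot.read_camera(n)
    cv2.imwrite('pics/scene9full.png',im[:,:,::-1])
    f=lambda q:cv2.resize(q[140:220,205:305],None,fx=8,fy=8,interpolation=cv2.INTER_CUBIC)
    cv2.imwrite(f'pics/{n}9.png',cv2.convertScaleAbs(f(im[:,:,::-1].copy()),alpha=1.6))
E
```

```text
t 15.15 pos [ 0.6105 -0.0425  0.1503] f_tool [ 0.1467 -0.3862  0.7134] gap 5.1405635145736115e-05
xdir 37.44060700954915 ydir -52.55963789559071 zt [-0.003 -0.    -1.   ]
wheel frame tool mm [ 68.9834 -38.6821  24.5982] j [ 0.3472  0.3207 -0.432   1.6015  0.1392  1.253  -1.0267]
```

View pics/scene9.png

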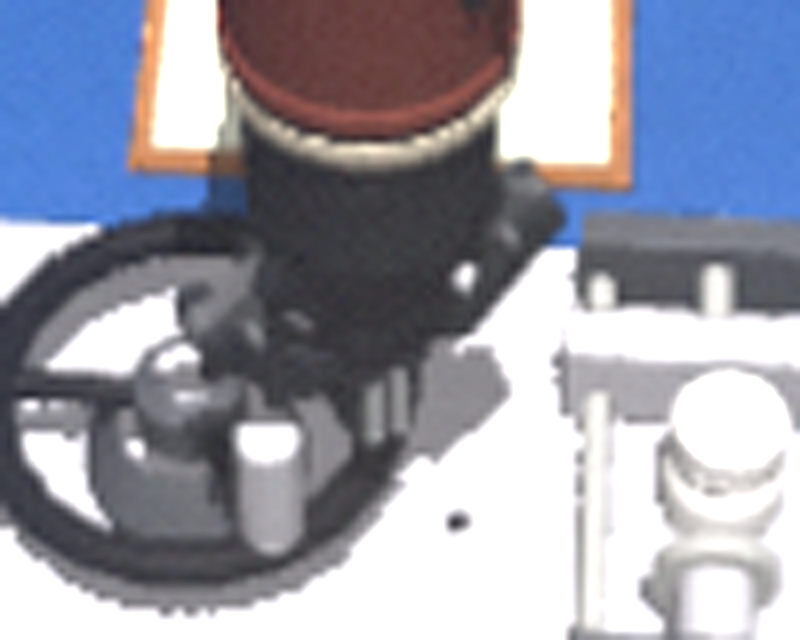

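Run:
```python
from h import *
xd=np.array([np.cos(np.radians(37.46)),np.sin(np.radians(37.46)),0]);yd=np.array([xd[1],-xd[0],0])
im=cv2.imread('pics/scene9full.png');x0,y0,S=230,170,16
v=cv2.convertScaleAbs(cv2.resize(im[y0:y0+35,x0:x0+45],None,fx=S,fy=S,interpolation=cv2.INTER_CUBIC),alpha=1.6)
T=np.array([.6105,-.0425,.1503])
def P(X):
    p=proj('scene',X); return tuple(int(round(q)) for q in ((p[0]-x0+.5)*S-.5,(p[1]-y0+.5)*S-.5))
for dz,c in ((0,(0,0,255)),(.01,(0,255,255)),(.02,(0,255,0)),(.03,(255,255,0))):
    q=[T+xd*.011+yd*b+[0,0,dz] for b in (-.01,0,.01)]
    for k in q: cv2.circle(v,P(k),3,c,-1)
cv2.imwrite('pics/ov4.png',v)
```

```text
(no output)
```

View pics/ov4.png

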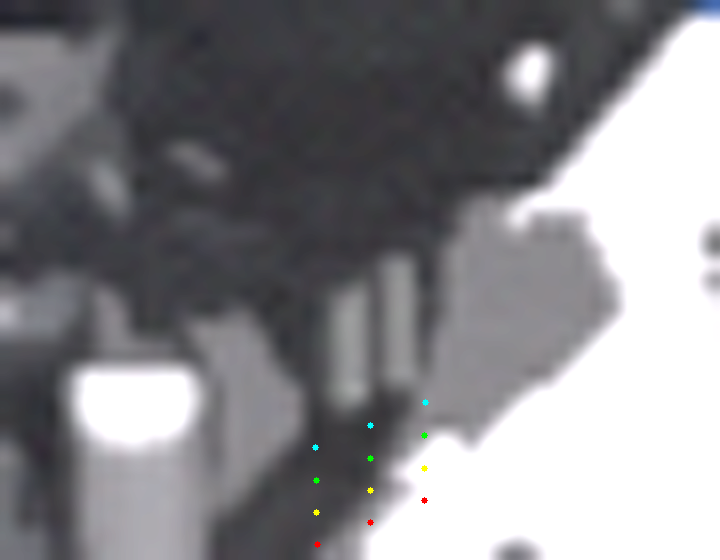

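The light pad ends at (375,400) in this crop fit fingertips about 33 mm above the reported TCP, so the tips are now at roughly 0.185 m. I'll lower 10 mm more and approach the handle again.

>>> {"op": "apply_moves", "data": {
  "increments": [
    [0.1, 0, 0.3, 0, 0, 0, 0],
    [0.1, 0, 0.7, 0, 0, 0, 0],
    [0.1, 0, 1.0, 0, 0, 0, 0],
    [0.1, 0.3, 1.0, 0, 0, 0, 0],
    [0.1, 0.6, 1.0, 0, 0, 0, 0],
    [0.1, 0.8, 1.0, 0, 0, 0, 0],
    [0.1, 1.0, 1.0, 0, 0, 0, 0],
    [0.1, 1.0, 1.0, 0, 0, 0, 0]
  ]
}}

```text
time: 15.87
ee_pos: [0.6188, -0.0501, 0.1428]
orientation: [0.947, 0.321, 0.0, 0.0]
ft_force: [-0.4, -0.1, -0.0]
finger_gap: -0.0001
```

```bash
python3 st.py
```

```text
t 15.8667 pos [ 0.6188 -0.0501  0.1428] f_tool [-0.3415 -0.1385  0.0164] gap -7.219073806488664e-05
xdir 37.41987234610388 ydir -52.580130773515684 zt [ 0.0003 -0.0001 -1.    ]
wheel frame tool mm [ 70.953  -27.6827  32.1583] j [ 0.3507  0.3406 -0.4264  1.5915  0.1467  1.2409 -1.0193]
```

>>> {"op": "apply_moves", "data": {
  "increments": [
    [0, 0.05, 0, 0, 0, 0, 0],
    [0, 0.1, 0, 0, 0, 0, 0],
    [0, 0.15, 0, 0, 0, 0, 0],
    [0, 0.15, 0, 0, 0, 0, 0],
    [0, 0.15, 0, 0, 0, 0, 0],
    [0, 0.15, 0, 0, 0, 0, 0],
    [0, 0.15, 0, 0, 0, 0, 0],
    [0, 0.15, 0, 0, 0, 0, 0]
  ]
}}

```text
time: 16.53
ee_pos: [0.6194, -0.0506, 0.1427]
orientation: [0.947, 0.321, 0.0, -0.0]
ft_force: [-0.3, -0.2, -1.2]
finger_gap: 0.0
```

```bash
python3 st.py
```

```text
t 16.5333 pos [ 0.6194 -0.0506  0.1427] f_tool [-0.3547 -0.0575  1.2058] gap 2.9286327945481284e-05
xdir 37.45899566016604 ydir -52.541004339554604 zt [ 0.  0. -1.]
wheel frame tool mm [ 71.0835 -26.8755  32.2655] j [ 0.351   0.3421 -0.4261  1.5898  0.1471  1.2415 -1.0179]
```

>>> {"op": "apply_moves", "data": {
  "increments": [
    [0, 0.05, 0, 0, 0, 0, 0],
    [0, 0.1, 0, 0, 0, 0, 0],
    [0, 0.15, 0, 0, 0, 0, 0],
    [0, 0.15, 0, 0, 0, 0, 0],
    [0, 0.15, 0, 0, 0, 0, 0],
    [0, 0.15, 0, 0, 0, 0, 0],
    [0, 0.15, 0, 0, 0, 0, 0],
    [0, 0.15, 0, 0, 0, 0, 0]
  ]
}}

```text
time: 17.2
ee_pos: [0.6203, -0.0518, 0.1427]
orientation: [0.947, 0.321, 0.0, -0.0]
ft_force: [0.3, -0.1, -0.6]
finger_gap: 0.0001
```

```bash
python3 st.py
```

```text
t 17.2 pos [ 0.6203 -0.0518  0.1427] f_tool [0.1455 0.2664 0.6313] gap 0.00014386400527972572
xdir 37.458801017977166 ydir -52.54119883219618 zt [-0.      0.0001 -1.    ]
wheel frame tool mm [ 71.0901 -25.383   32.2948] j [ 0.3519  0.3441 -0.4254  1.5873  0.1475  1.2422 -1.0162]
```

>>> {"op": "apply_moves", "data": {
  "increments": [
    [0, 0.05, 0, 0, 0, 0, 0],
    [0, 0.1, 0, 0, 0, 0, 0],
    [0, 0.1, 0, 0, 0, 0, 0],
    [0, 0.1, 0, 0, 0, 0, 0],
    [0, 0.1, 0, 0, 0, 0, 0],
    [0, 0.1, 0, 0, 0, 0, 0],
    [0, 0.1, 0, 0, 0, 0, 0],
    [0, 0.1, 0, 0, 0, 0, 0]
  ]
}}

```text
time: 17.87
ee_pos: [0.6209, -0.0524, 0.1427]
orientation: [0.947, 0.321, -0.0, -0.0]
ft_force: [-1.3, 2.6, 1.0]
finger_gap: 0.0002
```

```bash
python3 st.py
```

```text
t 17.8667 pos [ 0.6209 -0.0524  0.1427] f_tool [ 0.5771 -2.8872 -0.9589] gap 0.00021720397884345723
xdir 37.46921813849394 ydir -52.53078130336668 zt [-0.0001  0.0002 -1.    ]
wheel frame tool mm [ 71.1678 -24.5304  32.2935] j [ 0.3523  0.3454 -0.425   1.5856  0.1478  1.2427 -1.0151]
```

Contact: 2.9 N along the tool's y at (71.1, −24.5) in the wheel frame. That matches 11 + 14.5 mm, so the measured handle and axis hold. Next I work out the fixed-orientation path.

```bash
cat > path.py <<'E'
import numpy as np
from scipy.optimize import brentq
a,b,r,R=11,14.5,11,70.5
def F(deg):
    p=np.radians(deg); u=np.array([-np.sin(p),np.cos(p)])
    g=lambda d: np.hypot(max(abs(d*u[0])-a,0),max(abs(d*u[1])-b,0))-r
    d=brentq(g,12,60); off=np.array([0.6*np.cos(p)+0,0.6*np.sin(p)])
    return R*np.array([np.cos(p),np.sin(p)])-d*u+off
if __name__=='__main__':
    f0=np.array([71.1,-24.4]); sh=f0-F(0); print(sh)
    A=lambda k:F(k)+sh*np.cos(np.radians(k/1.0)) if False else F(k)+np.array([0,sh[1]])*(abs(k)<1)
    base=f0
    ks=list(np.arange(5,350.1,5)); 
    for i in range(0,len(ks),8):
        rows=[np.round((F(k)-base)/10,1) for k in ks[i:i+8]]
        print(ks[i],ks[min(i+7,len(ks)-1)],[[float(q[0]),float(q[1])] for q in rows])
        base=base+rows[-1]*10
E
python3 path.py
```

```text
[0.  1.1]
5.0 40.0 [[0.2, 0.5], [0.3, 1.1], [0.4, 1.7], [0.5, 2.3], [0.5, 2.9], [0.5, 3.5], [0.4, 4.1], [0.2, 4.8]]
45.0 80.0 [[-0.2, 0.6], [-0.6, 1.3], [-1.0, 1.9], [-1.6, 2.5], [-2.1, 3.1], [-2.7, 3.5], [-3.3, 3.9], [-3.9, 4.3]]
85.0 120.0 [[-0.6, 0.2], [-1.2, 0.4], [-1.8, 0.6], [-2.4, 0.7], [-3.1, 0.8], [-3.6, 0.8], [-4.2, 0.8], [-4.8, 0.8]]
125.0 160.0 [[-0.5, -0.1], [-1.0, -0.2], [-1.6, -0.4], [-2.2, -0.7], [-2.8, -1.0], [-3.3, -1.4], [-3.9, -1.9], [-4.4, -2.5]]
165.0 200.0 [[-0.4, -0.6], [-0.8, -1.2], [-1.1, -1.8], [-1.3, -2.4], [-1.5, -3.0], [-1.7, -3.6], [-1.8, -4.3], [-1.8, -4.8]]
205.0 240.0 [[-0.0, -0.6], [-0.0, -1.2], [0.1, -1.8], [0.3, -2.5], [0.5, -3.2], [0.9, -3.8], [1.3, -4.4], [1.8, -5.0]]
245.0 280.0 [[0.6, -0.6], [1.2, -1.0], [1.7, -1.4], [2.4, -1.8], [3.0, -2.1], [3.6, -2.3], [4.2, -2.4], [4.8, -2.5]]
285.0 320.0 [[0.6, -0.1], [1.2, -0.1], [1.8, -0.1], [2.3, -0.1], [2.9, -0.0], [3.4, 0.1], [4.0, 0.3], [4.6, 0.5]]
325.0 350.0 [[0.5, 0.4], [1.1, 0.8], [1.6, 1.3], [2.1, 1.9], [2.6, 2.4], [2.9, 3.1]]
```

>>> {"op": "apply_moves", "data": {
  "increments": [
    [0.2, 0.5, 0, 0, 0, 0, 0],
    [0.3, 1.1, 0, 0, 0, 0, 0],
    [0.4, 1.7, 0, 0, 0, 0, 0],
    [0.5, 2.3, 0, 0, 0, 0, 0],
    [0.5, 2.9, 0, 0, 0, 0, 0],
    [0.5, 3.5, 0, 0, 0, 0, 0],
    [0.4, 4.1, 0, 0, 0, 0, 0],
    [0.2, 4.8, 0, 0, 0, 0, 0]
  ]
}}

```text
time: 18.53
ee_pos: [0.6522, -0.0891, 0.1427]
orientation: [0.947, 0.322, 0.0, -0.0]
ft_force: [-1.4, 4.0, -0.4]
finger_gap: -0.0
```

```bash
python3 st.py;  python3 - <<'E'
from h import *
for n in ('scene',):
    im=robot.read_camera(n)
    f=lambda q:cv2.resize(q[140:230,190:310],None,fx=6,fy=6,interpolation=cv2.INTER_CUBIC)
    cv2.imwrite(f'pics/{n}10.png',cv2.convertScaleAbs(f(im[:,:,::-1].copy()),alpha=1.3))
E
```

```text
t 18.5333 pos [ 0.6522 -0.0891  0.1427] f_tool [ 1.3153 -4.0845  0.403 ] gap -1.0649971900179588e-05
xdir 37.51407318643997 ydir -52.48591288199793 zt [ 0.0005  0.0007 -1.    ]
wheel frame tool mm [73.6911 23.7336 32.3627] j [ 0.3724  0.4126 -0.4028  1.4942  0.1647  1.268  -0.9652]
```

View pics/scene10.png

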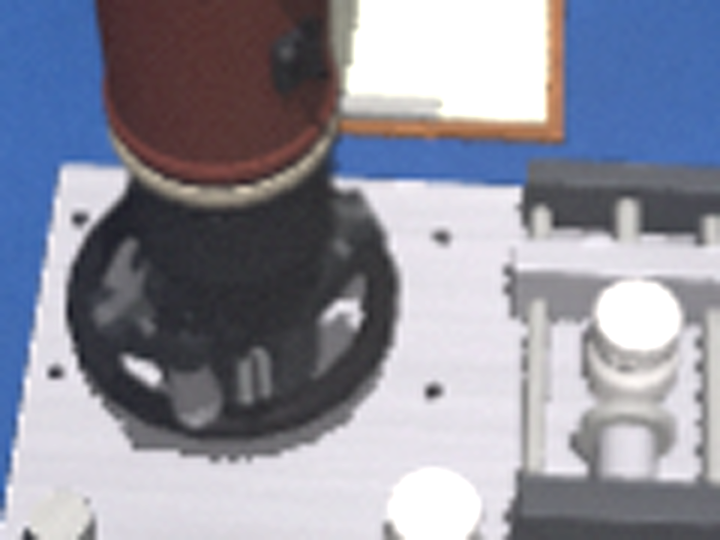

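The handle has moved to about (195,400) in the crop, with the finger behind it at (250,375) and about 4 N. I'll carry on.

>>> {"op": "apply_moves", "data": {
  "increments": [
    [-0.2, 0.6, 0, 0, 0, 0, 0],
    [-0.6, 1.3, 0, 0, 0, 0, 0],
    [-1.0, 1.9, 0, 0, 0, 0, 0],
    [-1.6, 2.5, 0, 0, 0, 0, 0],
    [-2.1, 3.1, 0, 0, 0, 0, 0],
    [-2.7, 3.5, 0, 0, 0, 0, 0],
    [-3.3, 3.9, 0, 0, 0, 0, 0],
    [-3.9, 4.3, 0, 0, 0, 0, 0]
  ]
}}

```text
time: 19.25
ee_pos: [0.6468, -0.1481, 0.1428]
orientation: [0.947, 0.321, 0.0, 0.0]
ft_force: [-0.0, 3.3, -1.0]
finger_gap: 0.0
```

```bash
python3 st.py
```

```text
t 19.25 pos [ 0.6468 -0.1481  0.1428] f_tool [ 1.9979 -2.6173  0.9768] gap 1.9253546996627884e-05
xdir 37.449706586118914 ydir -52.55030123563409 zt [ 0.0005 -0.     -1.    ]
wheel frame tool mm [33.562  67.1933 32.19  ] j [ 0.4431  0.4199 -0.3808  1.4807  0.1592  1.271  -0.8719]
```

>>> {"op": "apply_moves", "data": {
  "increments": [
    [-0.6, 0.2, 0, 0, 0, 0, 0],
    [-1.2, 0.4, 0, 0, 0, 0, 0],
    [-1.8, 0.6, 0, 0, 0, 0, 0],
    [-2.4, 0.7, 0, 0, 0, 0, 0],
    [-3.1, 0.8, 0, 0, 0, 0, 0],
    [-3.6, 0.8, 0, 0, 0, 0, 0],
    [-4.2, 0.8, 0, 0, 0, 0, 0],
    [-4.8, 0.8, 0, 0, 0, 0, 0]
  ]
}}

```text
time: 19.92
ee_pos: [0.6136, -0.1836, 0.143]
orientation: [0.947, 0.321, 0.0, 0.0]
ft_force: [3.2, 2.2, 0.3]
finger_gap: -0.0
```

```bash
python3 st.py;  python3 - <<'E'
from h import *
for n in ('scene',):
    im=robot.read_camera(n)
    f=lambda q:cv2.resize(q[140:230,190:310],None,fx=6,fy=6,interpolation=cv2.INTER_CUBIC)
    cv2.imwrite(f'pics/{n}11.png',cv2.convertScaleAbs(f(im[:,:,::-1].copy()),alpha=1.3))
E
```

```text
t 19.9167 pos [ 0.6136 -0.1836  0.143 ] f_tool [ 3.8618  0.2481 -0.3054] gap -1.9016603827017737e-05
xdir 37.45405790199726 ydir -52.545967109873594 zt [ 0.001  -0.0007 -1.    ]
wheel frame tool mm [-14.4066  75.1372  32.0396] j [ 0.5105  0.3719 -0.3715  1.5436  0.1399  1.2513 -0.7988]
```

View pics/scene11.png

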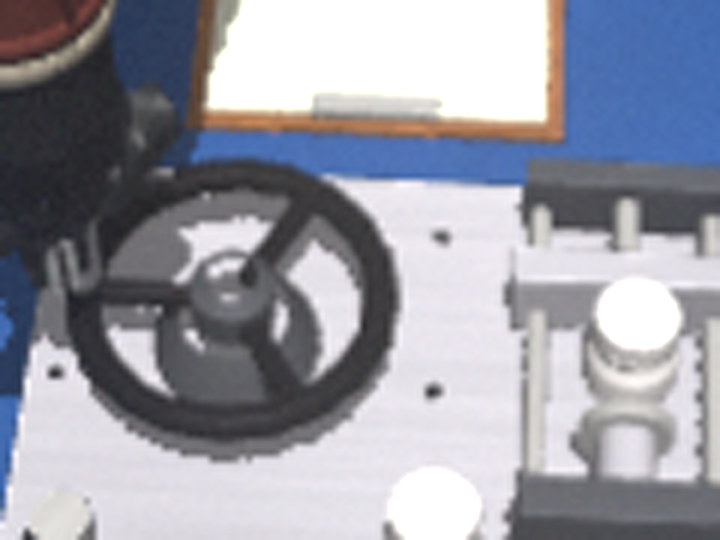

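>>> {"op": "apply_moves", "data": {
  "increments": [
    [-0.5, -0.1, 0, 0, 0, 0, 0],
    [-1.0, -0.2, 0, 0, 0, 0, 0],
    [-1.6, -0.4, 0, 0, 0, 0, 0],
    [-2.2, -0.7, 0, 0, 0, 0, 0],
    [-2.8, -1.0, 0, 0, 0, 0, 0],
    [-3.3, -1.4, 0, 0, 0, 0, 0],
    [-3.9, -1.9, 0, 0, 0, 0, 0],
    [-4.4, -2.5, 0, 0, 0, 0, 0]
  ]
}}

```text
time: 20.63
ee_pos: [0.5628, -0.1909, 0.1428]
orientation: [0.947, 0.321, -0.0, 0.0]
ft_force: [4.2, -1.2, 0.8]
finger_gap: -0.0
```

```bash
python3 st.py
```

```text
t 20.6333 pos [ 0.5628 -0.1909  0.1428] f_tool [ 2.5981  3.4497 -0.8212] gap -4.626448272779926e-05
xdir 37.40230765192578 ydir -52.59766838399113 zt [ 0.0001 -0.001  -1.    ]
wheel frame tool mm [-59.0886  50.0317  32.3194] j [ 0.5632  0.2805 -0.3723  1.6607  0.1084  1.2203 -0.7512]
```

>>> {"op": "apply_moves", "data": {
  "increments": [
    [-0.4, -0.6, 0, 0, 0, 0, 0],
    [-0.8, -1.2, 0, 0, 0, 0, 0],
    [-1.1, -1.8, 0, 0, 0, 0, 0],
    [-1.3, -2.4, 0, 0, 0, 0, 0],
    [-1.5, -3.0, 0, 0, 0, 0, 0],
    [-1.7, -3.6, 0, 0, 0, 0, 0],
    [-1.8, -4.3, 0, 0, 0, 0, 0],
    [-1.8, -4.8, 0, 0, 0, 0, 0]
  ]
}}

```text
time: 21.3
ee_pos: [0.5193, -0.1624, 0.1427]
orientation: [0.947, 0.321, -0.0, 0.0]
ft_force: [2.9, -2.5, -0.5]
finger_gap: -0.0001
```

```bash
python3 st.py;  python3 - <<'E'
from h import *
for n in ('scene',):
    im=robot.read_camera(n)
    f=lambda q:cv2.resize(q[140:230,190:310],None,fx=6,fy=6,interpolation=cv2.INTER_CUBIC)
    cv2.imwrite(f'pics/{n}12.png',cv2.convertScaleAbs(f(im[:,:,::-1].copy()),alpha=1.3))
E
```

```text
t 21.3 pos [ 0.5193 -0.1624  0.1427] f_tool [0.7646 3.6968 0.4937] gap -0.0001130134920489924
xdir 37.45240862939598 ydir -52.547590930727075 zt [-0.0003 -0.0003 -1.    ]
wheel frame tool mm [-76.312    0.9989  32.3248] j [ 0.5717  0.1817 -0.3904  1.7785  0.0743  1.196  -0.7573]
```

View pics/scene12.png

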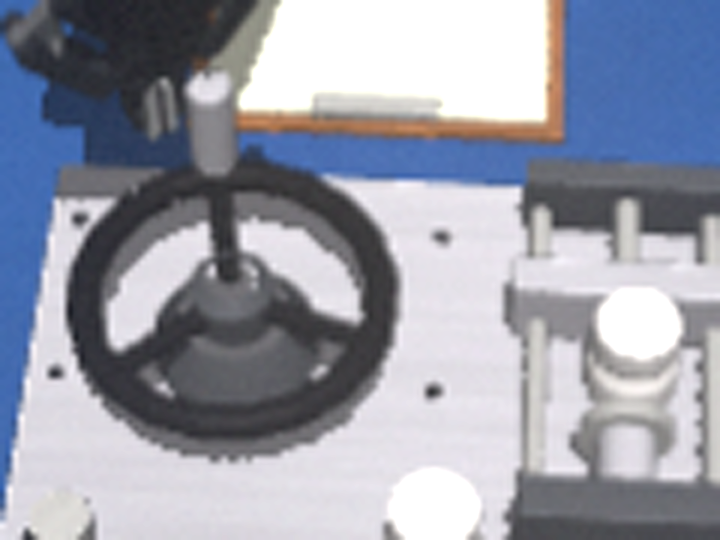

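The handle is clear at (212,120), about 200° round, with the finger behind it. The pusher has moved towards the jar.

>>> {"op": "apply_moves", "data": {
  "increments": [
    [0, -0.6, 0, 0, 0, 0, 0],
    [0, -1.2, 0, 0, 0, 0, 0],
    [0.1, -1.8, 0, 0, 0, 0, 0],
    [0.3, -2.5, 0, 0, 0, 0, 0],
    [0.5, -3.2, 0, 0, 0, 0, 0],
    [0.9, -3.8, 0, 0, 0, 0, 0],
    [1.3, -4.4, 0, 0, 0, 0, 0],
    [1.8, -5.0, 0, 0, 0, 0, 0]
  ]
}}

```text
time: 22.02
ee_pos: [0.5037, -0.1115, 0.1426]
orientation: [0.947, 0.321, -0.0, 0.0]
ft_force: [-0.1, -5.0, -1.2]
finger_gap: 0.0003
```

```bash
python3 st.py
```

```text
t 22.0167 pos [ 0.5037 -0.1115  0.1426] f_tool [-3.1159  3.8652  1.2125] gap 0.00030685786109517634
xdir 37.44805149047414 ydir -52.551948658176315 zt [-0.0003 -0.0002 -1.    ]
wheel frame tool mm [-57.7751 -48.9117  32.3852] j [ 0.5306  0.1268 -0.4281  1.8406  0.0569  1.1864 -0.833 ]
```

>>> {"op": "apply_moves", "data": {
  "increments": [
    [0.6, -0.6, 0, 0, 0, 0, 0],
    [1.2, -1.0, 0, 0, 0, 0, 0],
    [1.7, -1.4, 0, 0, 0, 0, 0],
    [2.4, -1.8, 0, 0, 0, 0, 0],
    [3.0, -2.1, 0, 0, 0, 0, 0],
    [3.6, -2.3, 0, 0, 0, 0, 0],
    [4.2, -2.4, 0, 0, 0, 0, 0],
    [4.8, -2.5, 0, 0, 0, 0, 0]
  ]
}}

```text
time: 22.68
ee_pos: [0.5272, -0.0629, 0.1427]
orientation: [0.947, 0.321, -0.0, 0.0]
ft_force: [-1.1, -4.8, 1.2]
finger_gap: 0.0
```

```bash
python3 st.py;  python3 - <<'E'
from h import *
for n in ('scene',):
    im=robot.read_camera(n)
    f=lambda q:cv2.resize(q[140:230,190:310],None,fx=6,fy=6,interpolation=cv2.INTER_CUBIC)
    cv2.imwrite(f'pics/{n}13.png',cv2.convertScaleAbs(f(im[:,:,::-1].copy()),alpha=1.3))
E
```

```text
t 22.6833 pos [ 0.5272 -0.0629  0.1427] f_tool [-3.8511  3.156  -1.1664] gap 9.400617926368187e-06
xdir 37.44145280686884 ydir -52.558545728641555 zt [-0.0001 -0.0002 -1.    ]
wheel frame tool mm [ -9.5153 -73.2183  32.2611] j [ 0.4611  0.162  -0.4673  1.8053  0.0785  1.1926 -0.9473]
```

View pics/scene13.png

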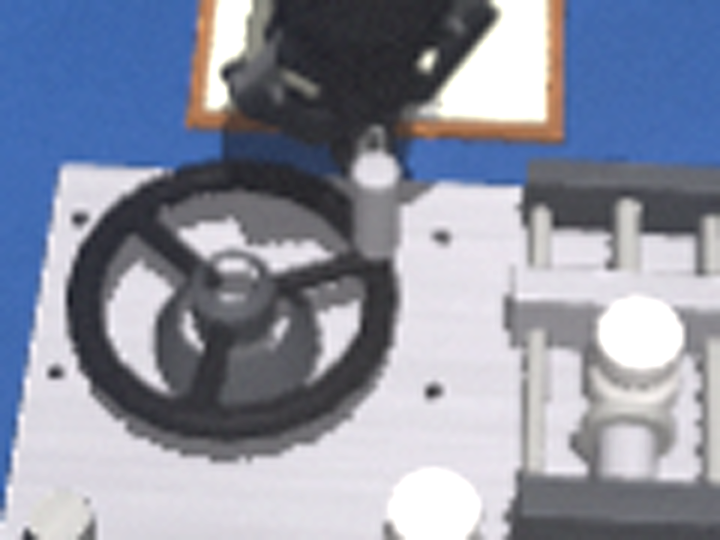

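>>> {"op": "apply_moves", "data": {
  "increments": [
    [0.6, -0.1, 0, 0, 0, 0, 0],
    [1.2, -0.1, 0, 0, 0, 0, 0],
    [1.8, -0.1, 0, 0, 0, 0, 0],
    [2.3, -0.1, 0, 0, 0, 0, 0],
    [2.9, 0, 0, 0, 0, 0, 0],
    [3.4, 0.1, 0, 0, 0, 0, 0],
    [4.0, 0.3, 0, 0, 0, 0, 0],
    [4.6, 0.5, 0, 0, 0, 0, 0]
  ]
}}

```text
time: 23.4
ee_pos: [0.5663, -0.04, 0.1425]
orientation: [0.947, 0.321, -0.001, 0.0]
ft_force: [-4.2, -5.7, 0.3]
finger_gap: 0.0
```

```bash
python3 st.py
python3 - <<'E'
from path import F
import numpy as np
# commanded base: 
for b in ([36.6,-67.3],):
    pass
for k in (320,325,330,335,340,345,350,355,360): print(k,np.round(F(k),1))
E
```

```text
t 23.4 pos [ 0.5663 -0.04    0.1425] f_tool [-6.8355  2.0114 -0.2642] gap 3.468189967443922e-05
xdir 37.393394088788234 ydir -52.60659503944729 zt [-0.0012 -0.001  -1.    ]
wheel frame tool mm [ 35.4349 -67.6558  32.4662] j [ 0.4057  0.241  -0.479   1.7191  0.1188  1.2112 -1.0216]
320 [ 35.7 -68. ]
325 [ 41.5 -64.7]
330 [ 47.2 -60.5]
335 [ 52.6 -55.5]
340 [ 57.5 -49.8]
345 [ 61.8 -43.9]
350 [ 65.5 -37.8]
355 [ 68.6 -31.7]
360 [ 71.1 -25.5]
```

>>> {"op": "apply_moves", "data": {
  "increments": [
    [0.5, 0.4, 0, 0, 0, 0, 0],
    [1.1, 0.8, 0, 0, 0, 0, 0],
    [1.6, 1.3, 0, 0, 0, 0, 0],
    [2.1, 1.8, 0, 0, 0, 0, 0],
    [2.5, 2.3, 0, 0, 0, 0, 0],
    [2.7, 2.6, 0, 0, 0, 0, 0],
    [2.9, 2.9, 0, 0, 0, 0, 0],
    [2.9, 2.9, 0, 0, 0, 0, 0]
  ]
}}

```text
time: 24.07
ee_pos: [0.6079, -0.0442, 0.1427]
orientation: [0.947, 0.321, 0.001, -0.0]
ft_force: [0.2, 0.6, -0.5]
finger_gap: -0.0002
```

```bash
python3 st.py
python3 - <<'E'
from h import *
im=robot.read_camera('scene')
a=cv2.imread('pics/scene0.png')
f=lambda q:cv2.resize(q[155:220,195:265],None,fx=5.5,fy=5.5,interpolation=cv2.INTER_CUBIC)
cv2.imwrite('pics/scene14.png',cv2.convertScaleAbs(np.hstack([f(a),f(im[:,:,::-1].copy())]),alpha=1.3))
E
```

```text
t 24.0667 pos [ 0.6079 -0.0442  0.1427] f_tool [ 0.5559 -0.3778  0.4797] gap -0.00019242494980545432
xdir 37.46525566732968 ydir -52.53474183056272 zt [ 0.0008  0.0007 -1.    ]
wheel frame tool mm [ 65.8749 -38.9909  32.3578] j [ 0.3817  0.3235 -0.4689  1.6191  0.1521  1.2346 -1.0334]
```

View pics/scene14.png

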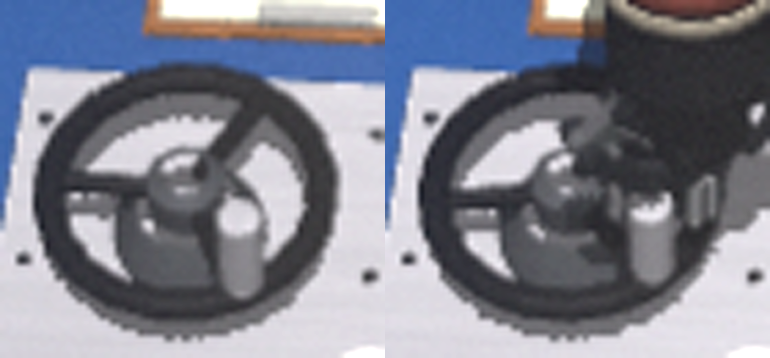

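>>> {"op": "apply_moves", "data": {
  "increments": [
    [0.1, 0.15, 0, 0, 0, 0, 0],
    [0.2, 0.3, 0, 0, 0, 0, 0],
    [0.3, 0.5, 0, 0, 0, 0, 0],
    [0.35, 0.65, 0, 0, 0, 0, 0],
    [0.4, 0.8, 0, 0, 0, 0, 0],
    [0.45, 0.95, 0, 0, 0, 0, 0],
    [0.5, 1.05, 0, 0, 0, 0, 0],
    [0.5, 1.05, 0, 0, 0, 0, 0]
  ]
}}

```text
time: 24.78
ee_pos: [0.6177, -0.0499, 0.1427]
orientation: [0.947, 0.321, 0.0, 0.0]
ft_force: [-1.3, 0.8, 0.2]
finger_gap: 0.0
```

```bash
python3 st.py
```

```text
t 24.7833 pos [ 0.6177 -0.0499  0.1427] f_tool [-0.549  -1.482  -0.1517] gap 3.533647664172402e-05
xdir 37.44304476827098 ydir -52.55695688232068 zt [ 0.0003  0.0001 -1.    ]
wheel frame tool mm [ 70.1717 -28.5477  32.2845] j [ 0.3803  0.3438 -0.4637  1.5931  0.1599  1.2423 -1.029 ]
```

>>> {"op": "apply_moves", "data": {
  "increments": [
    [0, 0.03, 0, 0, 0, 0, 0],
    [0, 0.06, 0, 0, 0, 0, 0],
    [0, 0.1, 0, 0, 0, 0, 0],
    [0, 0.13, 0, 0, 0, 0, 0],
    [0, 0.16, 0, 0, 0, 0, 0],
    [0, 0.18, 0, 0, 0, 0, 0],
    [0, 0.2, 0, 0, 0, 0, 0],
    [0, 0.2, 0, 0, 0, 0, 0]
  ]
}}

```text
time: 25.45
ee_pos: [0.6188, -0.051, 0.1428]
orientation: [0.947, 0.321, 0.0, -0.0]
ft_force: [-1.4, 3.4, -0.5]
finger_gap: -0.0001
```

```bash
python3 st.py
```

```text
t 25.45 pos [ 0.6188 -0.051   0.1428] f_tool [ 0.9777 -3.5593  0.5105] gap -0.0001039472306775698
xdir 37.47770856229614 ydir -52.52228983239967 zt [ 0.0003  0.0003 -1.    ]
wheel frame tool mm [ 70.3806 -26.9436  32.2736] j [ 0.381   0.3461 -0.4631  1.59    0.1604  1.2432 -1.0268]
```

>>> {"op": "apply_moves", "data": {
  "increments": [
    [0.02, 0.03, 0, 0, 0, 0, 0],
    [0.04, 0.06, 0, 0, 0, 0, 0],
    [0.06, 0.1, 0, 0, 0, 0, 0],
    [0.07, 0.13, 0, 0, 0, 0, 0],
    [0.07, 0.16, 0, 0, 0, 0, 0],
    [0.07, 0.18, 0, 0, 0, 0, 0],
    [0.07, 0.2, 0, 0, 0, 0, 0],
    [0.07, 0.2, 0, 0, 0, 0, 0]
  ]
}}

```text
time: 26.12
ee_pos: [0.6204, -0.0525, 0.1427]
orientation: [0.947, 0.321, 0.0, 0.0]
ft_force: [-1.0, 2.0, -0.7]
finger_gap: 0.0
```

```bash
python3 st.py
```

```text
t 26.1167 pos [ 0.6204 -0.0525  0.1427] f_tool [ 0.418  -2.2382  0.668 ] gap 4.418316415544852e-05
xdir 37.4547882982208 ydir -52.54521171188994 zt [ 0.  0. -1.]
wheel frame tool mm [ 70.7529 -24.787   32.2661] j [ 0.3812  0.3496 -0.4619  1.5854  0.1618  1.2447 -1.0256]
```

Within 0.25 mm (0.2°) of the first-contact pose. I'll back straight off, lift, move towards the record box and check the handle with both cameras.

>>> {"op": "apply_moves", "data": {
  "increments": [
    [0, -0.4, 0, 0, 0, 0, 0],
    [0, -1.2, 0, 0, 0, 0, 0],
    [0, -2.2, 0, 0, 0, 0, 0],
    [0, -2.5, -1.5, 0, 0, 0, 0],
    [0, -2.5, -4, 0, 0, 0, 0],
    [0, -2.5, -6.5, 0, 0, 0, 0],
    [0, -2.5, -8.5, 0, 0, 0, 0],
    [0, -2.5, -9, 0, 0, 0, 0]
  ]
}}

```text
time: 26.78
ee_pos: [0.6063, -0.0316, 0.2369]
orientation: [0.947, 0.321, 0.003, 0.001]
ft_force: [1.4, -0.6, 1.2]
finger_gap: -0.0002
```

```bash
python3 st.py
python3 - <<'E'
from h import *
from scipy.spatial.transform import Rotation as Ro
s=robot.sense();Q=Ro.from_quat(s['orientation'])
print(100*Q.inv().apply(np.array([.432,-.358,.14])-s['ee_pos']))
E
```

```text
t 26.7833 pos [ 0.6063 -0.0316  0.2369] f_tool [ 0.7782  1.318  -1.1968] gap -0.00020773454423826763
xdir 37.49390075651112 ydir -52.506999076843805 zt [ 0.0056 -0.0006 -1.    ]
wheel frame tool mm [ 72.5737 -49.6289 -61.7717] j [ 0.3719  0.2623 -0.4812  1.4989  0.1231  1.4048 -1.0313]
[-33.73715975  15.24814072   9.60877799]
```

>>> {"op": "apply_moves", "data": {
  "increments": [
    [-2, 0.9, 0, 0, 0, 0, 0],
    [-5, 2.3, 0, 0, 0, 0, 0],
    [-8, 3.6, 0, 0, 0, 0, 0],
    [-11, 5, 0, 0, 0, 0, 0],
    [-14, 6.3, 0, 0, 0, 0, 0],
    [-17, 7.7, 0, 0, 0, 0, 0],
    [-20, 9, 0, 0, 0, 0, 0],
    [-23, 10.4, 0, 0, 0, 0, 0]
  ]
}}

```text
time: 27.45
ee_pos: [0.4846, -0.2555, 0.2324]
orientation: [0.947, 0.321, -0.0, 0.0]
ft_force: [-0.0, -0.3, -1.8]
finger_gap: 0.0003
```

>>> {"op": "apply_moves", "data": {
  "increments": [
    [-2.7, 1.2, 0, 0, 0, 0, 0],
    [-5.4, 2.4, 0, 0, 0, 0, 0],
    [-8, 3.6, 0, 0, 0, 0, 0],
    [-9.8, 4.5, 0, 0, 0, 0, 0],
    [-10.7, 4.8, 1, 0, 0, 0, 0],
    [-10.7, 4.8, 3, 0, 0, 0, 0],
    [-10.7, 4.8, 5, 0, 0, 0, 0],
    [-10.7, 4.8, 5, 0, 0, 0, 0]
  ]
}}

```text
time: 28.12
ee_pos: [0.4284, -0.3556, 0.1779]
orientation: [0.947, 0.321, -0.002, -0.003]
ft_force: [-0.5, 0.4, -0.2]
finger_gap: 0.0
```

```bash
python3 st.py
python3 - <<'E'
from h import *
for n in ('scene','top'):
    im=robot.read_camera(n)[:,:,::-1].copy(); cv2.imwrite(f'pics/{n}15full.png',im)
    a=cv2.imread(f'pics/{n}0.png')
    x,y=(195,155) if n=='scene' else (255,135)
    f=lambda q:cv2.resize(q[y:y+80,x:x+75],None,fx=5,fy=5,interpolation=cv2.INTER_CUBIC)
    cv2.imwrite(f'pics/{n}15.png',np.hstack([f(a),f(im)]))
    # register handle patch
    bx=(228,183,250,212) if n=='scene' else (265,150,290,175)
    A=a[bx[1]:bx[3],bx[0]:bx[2]].astype(int);B=im[bx[1]:bx[3],bx[0]:bx[2]].astype(int)
    print(n,'absdiff mean',np.abs(A-B).mean())
    best=cv2.matchTemplate(im[bx[1]-8:bx[3]+8,bx[0]-8:bx[2]+8],a[bx[1]:bx[3],bx[0]:bx[2]],cv2.TM_CCOEFF_NORMED)
    _,v,_,l=cv2.minMaxLoc(best); print(v,np.array(l)-8)
    print(cv2.phaseCorrelate(cv2.cvtColor(a,6)[bx[1]:bx[3],bx[0]:bx[2]].astype(np.float32),cv2.cvtColor(im,6)[bx[1]:bx[3],bx[0]:bx[2]].astype(np.float32)))
E
```

```text
t 28.1167 pos [ 0.4284 -0.3556  0.1779] f_tool [-0.137  -0.6537  0.2496] gap 2.5183708706257948e-05
xdir 37.50707044316691 ydir -52.49335502836585 zt [-0.0048  0.0044 -1.    ]
wheel frame tool mm [-266.071    98.8246   -3.2298] j [ 0.8239  0.1744 -0.2366  1.705   0.0415  1.2738 -0.3378]
scene absdiff mean 2.0219435736677114
0.9994069337844849 [0 0]
((0.010889687112690893, -0.010914348742685931), 0.9890215253664387)
top absdiff mean 5.922666666666666
0.9996623396873474 [0 0]
((0.46608107142344046, 0.5319886273873298), 0.9912247986793518)
```

View pics/scene15.png

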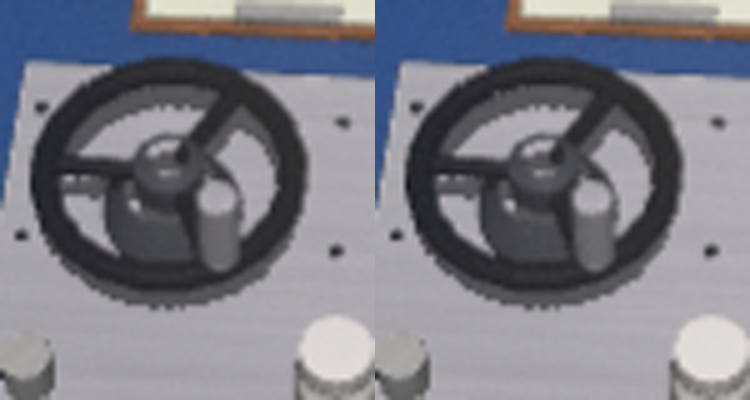

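View pics/top15.png

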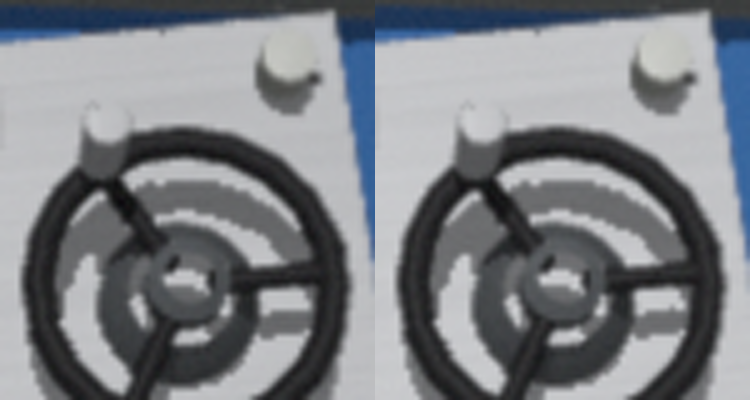

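The wheel, spokes and handle look the same as in the first pictures in both views, and the best template shift is 0 px. So the turn is exactly one revolution to within about a degree. Next is the button: I check how the hand lines up.

```bash
python3 st.py|head -1
python3 - <<'E'
from h import *
T=robot.sense()['ee_pos'].copy()
o=[]
for n,(x,y) in (('scene',(130,110)),('top',(340,215))):
    im=robot.read_camera(n)[:,:,::-1].copy() if n=='scene' else cv2.imread('pics/top15full.png')
    S=5;v=cv2.resize(im[y:y+90,x:x+78],None,fx=S,fy=S,interpolation=cv2.INTER_CUBIC)
    P=lambda X:tuple(int(round(q)) for q in ((proj(n,X)-[x,y]+.5)*S-.5))
    for dz,c in ((0,(0,0,255)),(.033,(0,255,255))): cv2.circle(v,P(T+[0,0,dz]),3,c,-1)
    cv2.circle(v,P((.432,-.3575,.0655)),3,(0,255,0),-1)
    o.append(v)
cv2.imwrite('pics/ov5.png',np.hstack(o))
E
```

```text
t 28.2167 pos [ 0.4301 -0.3568  0.182 ] f_tool [ 0.1236  0.7579 -1.7454] gap -1.4658607334436117e-05
```

View pics/ov5.png

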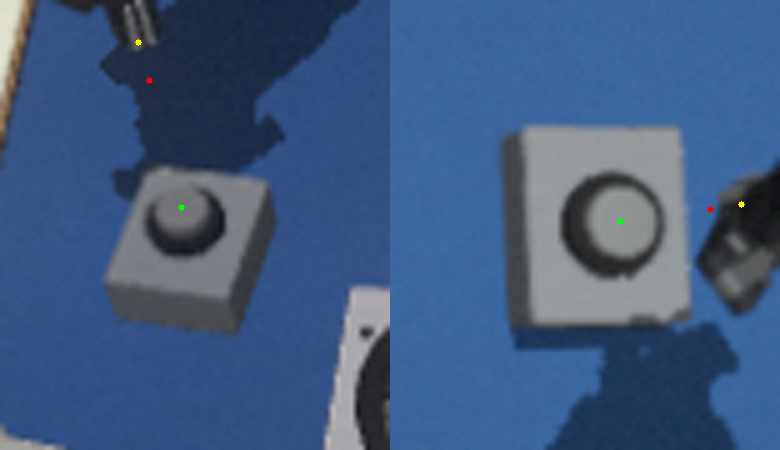

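>>> {"op": "apply_moves", "data": {
  "increments": [
    [0.1, 0.2, 2, 0, 0, 0, 0],
    [0.1, 0.2, 4, 0, 0, 0, 0],
    [0.1, 0.2, 6, 0, 0, 0, 0],
    [0.1, 0.2, 8, 0, 0, 0, 0],
    [0.1, 0.2, 10, 0, 0, 0, 0],
    [0.1, 0.2, 12, 0, 0, 0, 0],
    [0.1, 0.2, 12.8, 0, 0, 0, 0],
    [0.1, 0.2, 12.8, 0, 0, 0, 0]
  ]
}}

```text
time: 28.93
ee_pos: [0.4319, -0.3584, 0.0539]
orientation: [0.947, 0.321, -0.0, -0.001]
ft_force: [0.1, -0.2, -0.2]
finger_gap: -0.0001
```

```bash
python3 - <<'E'
from h import *
for n,(x,y) in (('scene',(120,90)),):
    im=robot.read_camera(n)[:,:,::-1].copy()
    S=7;v=cv2.resize(im[y:y+90,x:x+90],None,fx=S,fy=S,interpolation=cv2.INTER_CUBIC)
    cv2.imwrite('pics/scene16.png',cv2.convertScaleAbs(v,alpha=1.4))
E
python3 st.py|head -1
```

```text
t 28.9833 pos [ 0.4325 -0.359   0.0552] f_tool [-0.1052 -0.4232 -0.1095] gap 0.00047582583136403114
```

View pics/scene16.png

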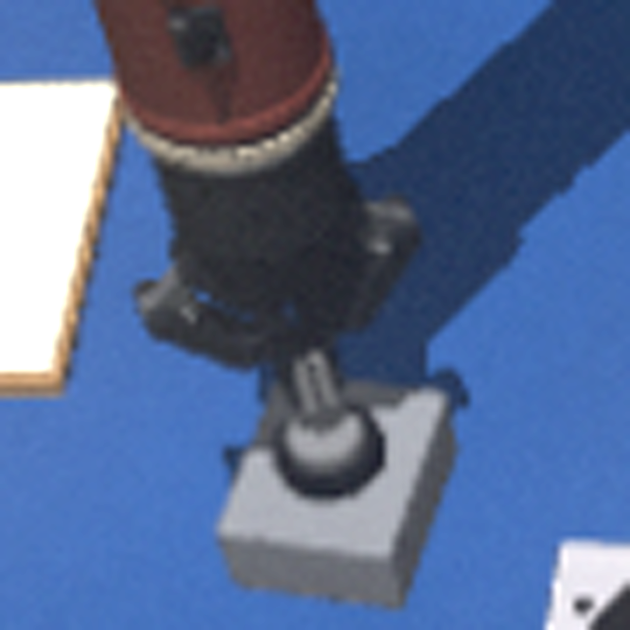

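>>> {"op": "apply_moves", "data": {
  "increments": [
    [0, -0.05, 0.4, 0, 0, 0, 0],
    [0, -0.05, 0.8, 0, 0, 0, 0],
    [0, -0.05, 1.2, 0, 0, 0, 0],
    [0, -0.05, 1.5, 0, 0, 0, 0],
    [0, -0.05, 1.7, 0, 0, 0, 0],
    [0, -0.05, 1.9, 0, 0, 0, 0],
    [0, -0.05, 2.0, 0, 0, 0, 0],
    [0, -0.05, 2.0, 0, 0, 0, 0]
  ]
}}

```text
time: 29.65
ee_pos: [0.4317, -0.3587, 0.0345]
orientation: [0.947, 0.321, -0.0, -0.0]
ft_force: [-0.6, 0.6, -0.2]
finger_gap: -0.0004
```

```bash
python3 st.py|head -1
```

```text
t 29.65 pos [ 0.4317 -0.3587  0.0345] f_tool [-0.1352 -0.8717  0.2345] gap -0.0004121333471973943
```

>>> {"op": "apply_moves", "data": {
  "increments": [
    [0, 0, 0.05, 0, 0, 0, 0],
    [0, 0, 0.1, 0, 0, 0, 0],
    [0, 0, 0.15, 0, 0, 0, 0],
    [0, 0, 0.2, 0, 0, 0, 0],
    [0, 0, 0.25, 0, 0, 0, 0],
    [0, 0, 0.3, 0, 0, 0, 0],
    [0, 0, 0.3, 0, 0, 0, 0],
    [0, 0, 0.3, 0, 0, 0, 0]
  ]
}}

```text
time: 30.32
ee_pos: [0.4319, -0.3588, 0.0318]
orientation: [0.947, 0.321, 0.0, 0.0]
ft_force: [-0.9, 0.7, 1.4]
finger_gap: -0.0003
```

```bash
python3 st.py|head -1
```

```text
t 30.3167 pos [ 0.4319 -0.3588  0.0318] f_tool [-0.2531 -1.133  -1.4371] gap -0.000287082452830722
```

>>> {"op": "apply_moves", "data": {
  "increments": [
    [0, 0, 0.05, 0, 0, 0, 0],
    [0, 0, 0.1, 0, 0, 0, 0],
    [0, 0, 0.15, 0, 0, 0, 0],
    [0, 0, 0.2, 0, 0, 0, 0],
    [0, 0, 0.2, 0, 0, 0, 0],
    [0, 0, 0.2, 0, 0, 0, 0],
    [0, 0, 0.2, 0, 0, 0, 0],
    [0, 0, 0.2, 0, 0, 0, 0]
  ]
}}

```text
time: 30.98
ee_pos: [0.4319, -0.3588, 0.0298]
orientation: [0.947, 0.321, 0.0, 0.0]
ft_force: [-0.7, -0.5, 2.8]
finger_gap: -0.0
```

```bash
python3 st.py|head -1
```

```text
t 30.9833 pos [ 0.4319 -0.3588  0.0298] f_tool [-0.8298 -0.0333 -2.7616] gap -3.60661818338074e-05
```

>>> {"op": "apply_moves", "data": {
  "increments": [
    [0, 0, 0.05, 0, 0, 0, 0],
    [0, 0, 0.1, 0, 0, 0, 0],
    [0, 0, 0.15, 0, 0, 0, 0],
    [0, 0, 0.2, 0, 0, 0, 0],
    [0, 0, 0.2, 0, 0, 0, 0],
    [0, 0, 0.2, 0, 0, 0, 0],
    [0, 0, 0.2, 0, 0, 0, 0],
    [0, 0, 0.2, 0, 0, 0, 0]
  ]
}}

```text
time: 31.65
ee_pos: [0.4319, -0.3588, 0.0278]
orientation: [0.947, 0.321, 0.0, 0.0]
ft_force: [-0.4, -0.0, 3.5]
finger_gap: -0.0
```

```bash
python3 st.py|head -1
```

```text
t 31.65 pos [ 0.4319 -0.3588  0.0278] f_tool [-0.3295 -0.1917 -3.4512] gap -3.700384399304284e-06
```

>>> {"op": "apply_moves", "data": {
  "increments": [
    [0, 0, 0.05, 0, 0, 0, 0],
    [0, 0, 0.1, 0, 0, 0, 0],
    [0, 0, 0.15, 0, 0, 0, 0],
    [0, 0, 0.15, 0, 0, 0, 0],
    [0, 0, 0.15, 0, 0, 0, 0],
    [0, 0, 0.15, 0, 0, 0, 0],
    [0, 0, 0.15, 0, 0, 0, 0],
    [0, 0, 0.15, 0, 0, 0, 0]
  ]
}}

```text
time: 32.32
ee_pos: [0.4319, -0.3589, 0.0266]
orientation: [0.947, 0.321, 0.0, 0.0]
ft_force: [-2.4, 0.9, 7.7]
finger_gap: 0.0006
```

```bash
python3 st.py|head -1
```

```text
t 32.3167 pos [ 0.4319 -0.3589  0.0266] f_tool [-1.3778 -2.2096 -7.6693] gap 0.0005628691330170384
```

>>> {"op": "apply_moves", "data": {
  "increments": [
    [0, 0, 0.05, 0, 0, 0, 0],
    [0, 0, 0.1, 0, 0, 0, 0],
    [0, 0, 0.1, 0, 0, 0, 0],
    [0, 0, 0.1, 0, 0, 0, 0],
    [0, 0, 0.1, 0, 0, 0, 0],
    [0, 0, 0.1, 0, 0, 0, 0],
    [0, 0, 0.1, 0, 0, 0, 0],
    [0, 0, 0.1, 0, 0, 0, 0]
  ]
}}

```text
time: 32.98
ee_pos: [0.432, -0.3589, 0.0264]
orientation: [0.947, 0.321, 0.0, 0.0]
ft_force: [-4.1, 3.8, 15.6]
finger_gap: -0.0003
```

```bash
python3 st.py|head -1
```

```text
t 32.9833 pos [ 0.432  -0.3589  0.0264] f_tool [ -0.9427  -5.4418 -15.6122] gap -0.00025184452438150733
```

The button is on its stop: 15.6 N, and the height no longer changes. Now I lift straight up and clear.

>>> {"op": "apply_moves", "data": {
  "increments": [
    [0, 0, -0.5, 0, 0, 0, 0],
    [0, 0, -1.5, 0, 0, 0, 0],
    [0, 0, -3.5, 0, 0, 0, 0],
    [0, 0, -6, 0, 0, 0, 0],
    [0, 0, -9, 0, 0, 0, 0],
    [0, 0, -12, 0, 0, 0, 0],
    [0, 0, -14, 0, 0, 0, 0],
    [0, 0, -15, 0, 0, 0, 0]
  ]
}}

```text
time: 33.65
ee_pos: [0.4327, -0.3593, 0.1784]
orientation: [0.947, 0.321, 0.001, 0.001]
ft_force: [1.9, -0.3, 0.1]
finger_gap: 0.0
```

>>> {"op": "apply_moves", "data": {
  "increments": [
    [0, 0, 0, 0, 0, 0, 0],
    [0, 0, 0, 0, 0, 0, 0],
    [0, 0, 0, 0, 0, 0, 0],
    [0, 0, 0, 0, 0, 0, 0],
    [0, 0, 0, 0, 0, 0, 0],
    [0, 0, 0, 0, 0, 0, 0],
    [0, 0, 0, 0, 0, 0, 0],
    [0, 0, 0, 0, 0, 0, 0]
  ]
}}

```text
time: 34.32
ee_pos: [0.4317, -0.3587, 0.1749]
orientation: [0.947, 0.321, -0.0, -0.0]
ft_force: [-0.5, 1.1, -0.4]
finger_gap: -0.0001
```

```bash
python3 st.py
python3 - <<'E'
from h import *
o=[]
for n in ('scene','top'):
    im=robot.read_camera(n)[:,:,::-1].copy(); cv2.imwrite(f'pics/{n}17.png',im)
    a=cv2.imread(f'pics/{n}0.png'); d=np.abs(a.astype(int)-im).max(2)
    o.append(np.vstack([im,cv2.cvtColor(np.clip(d*3,0,255).astype(np.uint8),8)]))
v=np.hstack(o); cv2.imwrite('pics/final.png',cv2.resize(v,(800,600),interpolation=cv2.INTER_AREA))
E
```

```text
t 34.3167 pos [ 0.4317 -0.3587  0.1749] f_tool [ 0.2891 -1.2141  0.3729] gap -6.54367974083591e-05
xdir 37.459679822031845 ydir -52.54032210747687 zt [-0.0003  0.0003 -1.    ]
wheel frame tool mm [-265.2424  103.5316    0.0301] j [ 0.8236  0.1805 -0.2364  1.704   0.0441  1.2628 -0.3395]
```

View pics/final.png

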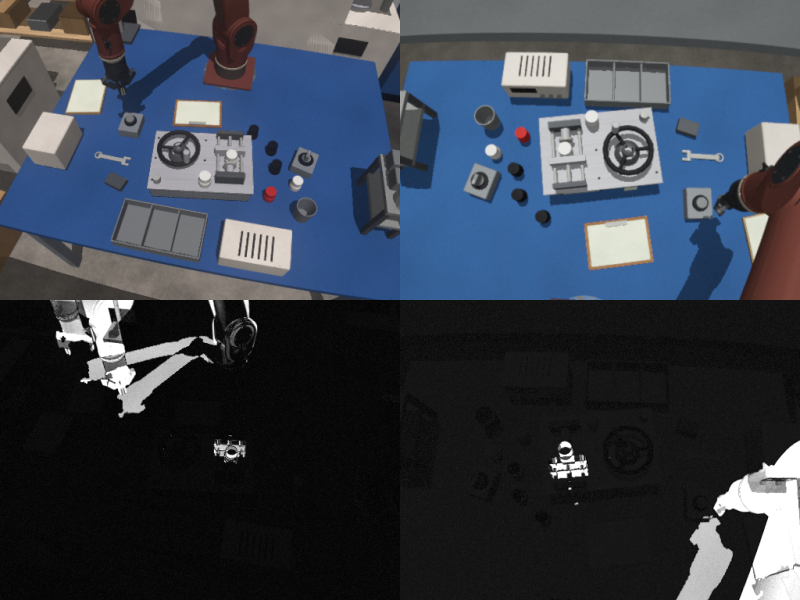

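The difference images show change only at the pusher and sample jar, plus the arm and its shadow. The wheel, the handle, the loose parts and the dial are as they were. I'm handing the job in.

Run:
```python
from cell import robot
print(robot.hand_in())
```

```text
the job is handed in; nothing more can be done
None
```

I pushed the hand wheel round clockwise through one full turn with the fingers shut, then pressed the record button fully down, let go and moved clear. The job was handed in at about 34 s of the 69 s limit; no verdict was reported.

- **Wheel:** I stopped within 0.25 mm (about 0.2°) of where the finger first touched the handle. The before and after pictures of the handle match in both cameras, with a best template shift of 0 px.
- **Push force:** Readings at the end of each move during the push were 7 N or less. There was no gripping and no backward motion.
- **Record button:** It ran down against its spring and came to its stop, reading 15.6 N with the height no longer changing. I then lifted straight off and held about 15 cm above the pressed height. The last pictures show no change at the button, so it seems to have sprung back.
- **Everything else:** The final difference images show changes only at the pusher and sample jar, plus the arm and its shadow.
- **One disagreement:** The fingertips showed about 33 mm higher in the scene camera than the reported TCP. My first approach therefore passed over the handle without touching it. I backed off, went lower, and the contact at −24.5 mm then agreed with the given sizes.

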